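Dock the bench timer and set it for a ten-minute pressure hold

TASK

A ten-minute pressure hold is to be timed at the test rig: put the bell timer flat into the cradle with the four corner brackets, dial upward, and let go of it. Then, as the clockwork needs, wind its dial clockwise past the 20-minute top mark and turn it back down to 10 minutes. Leave the timer in the cradle and do not disturb the pipe fittings standing round about.

Things in the scene. Friction and masses are not known exactly. Their poses are not given: they have to be found in the camera images.
- timer_center (a point): Loose bench bell timer, dial up on the bench: grey housing 140 long (x) x 64 wide (y) x 46 high, about 0.45 kg. This point is the housing's centre, 23 mm above its underside; x points from the low steel bell (dome of radius 20, 8 mm above the housing's top) to the dial end. Can be gripped across the 64 mm at the middle of its flat sides.
- timer_base (a point): Centre of the timer's underside, 23 mm below timer_center, same axes.
- dial_grip (a point): Centre of the black dial's grip bar, 44 long x 14 wide x 21 high, on the turning axis (bar top 10.5 mm above it). The bar stands on a disc of radius 23.5 whose top is 10.5 mm below. Axis 38 mm from the housing's centre toward the dial end, point 60.5 mm above the underside. x runs along the bar to its pointer end (white line), z up; bar yaw = timer yaw + 1.2 - dial angle.
- dial (a joint): Dial angle, rad, growing clockwise from above, 0.12 per minute: 0 = 0 min (white dot), 1.2 = 10 min (one long tick; pointer straight away from the bell), 2.4 = 20 min, top mark (double long tick); short ticks at 5 and 15. Hard stop at 2.85. Steady friction 0.09 N m, no spring, stays where left. A timer standing loose turns along with its dial; the cradle holds it.
- cradle_floor (a point): Centre of the floor (5 mm above the bench) of a plate fixed to the bench, 168 (x) x 88 (y), with four aluminium corner brackets rising 13 mm above that floor and enclosing 148 x 72 mm: 4 mm of play round the timer, which may go in either way round. Brackets reach 26 mm along the long and 24 mm along the short sides; between them the sides are open for fingers.
- coupling_a: Bystander: grey pipe coupling on end, 44 x 44 x 41.
- reducer_far: Bystander: grey bell reducer, 54 x 54 x 38.
- coupling_b: Bystander: dark pipe coupling on end, 44 x 44 x 41.
- union_a: Bystander: rusty union, 47 x 54 x 47.
- cap_galv: Bystander: dark pipe cap, 73 x 73 x 38.
- timer: The timer itself; its origin is at timer_base.

How it is judged:
By the outcome, as a careful person would: the job done as asked, in the order asked, and still so for the second after the job is handed in, with the robot touching nothing.
It also fails if it takes over 64 s, if anything falls off the work surface, if the arm or the gripper's body presses on something with over 40 N, if the wrist force passes 120 N, or if a joint passes its speed limit or range.

ROBOT

A 6-joint arm with a two-finger parallel gripper is mounted at the origin on a cart in front of the work surface, level with it; the furniture and walls round the work are solid. World frame = base frame: x ahead of the robot, y to its left, z up, the work surface at z = 0. Lengths are in mm, angles in rad, forces in N, time in s.
With the tool pointing down it reaches from about 350 to 875 mm from the base axis. Payload 4.2 kg.
Tool frame: the origin (TCP) lies between the finger pads; the fingertips stand 19 mm ahead of it and the grasp point (between the pads) is the TCP; y points along the fingers, z is the direction in which the jaws open and shut, and the axes are right-handed (so a half turn about y gives the same grasp; the last joint's range is limited). The gripper opens to 85 mm and grips with 20 to 120 N. Pads are 22 mm wide; open, the fingers measure 114 mm over their backs; the gripper's body (76 mm by 85 mm) begins 54 mm behind the grasp point. The pads swing forward as they close: fully open they stand 13 mm farther back than shut.
Start: joints at [-0.854, 0.385, 0.008, 0, -1.194, -0.259], TCP at [276.246, -560.613, 250.312] pointing down, gripper open.
Joint ranges: [-3.14, 3.14], [-1.21, 2.06], [-1.07, 1.41], [-3.16, 2.05], [-2.99, -0.16], [-3.1, 3.1]. Speed limits (rad/s): [2.79, 2.79, 3.14, 3.14, 3.14, 3.14].

INTERFACE

Orientations are given as a unit quaternion [x, y, z, w].
In Python, from bench import arm gives the robot as it stands.
- The arm moves only by the shell command python3 -m inch 'ROWS'. ROWS is JSON, a list of rows, each a list of 7 numbers: the opening, from 0 (shut) to 1 (fully open), then the shift along the tool's x, y, z in cm, then the turn, a rotation vector about the tool's x, y, z in degrees. A call has 1 to 20 rows; each row is the pose to reach, as a shift and turn from the pose commanded when the call began, along the tool's axes at that moment; what a row does not reach only later rows make up. A row lasts 1/12 s, in which the tool goes at most 41.7 mm and 7.16 degrees, less where a joint would pass 70% of its speed; a pose out of reach is approached as far as the arm can. A call with a gripper value outside its range is refused whole. The fingers move at their own pace and stop on an object; the grip force is fixed at half the most. Time passes only in rows, so rows that repeat a pose let the fingers close. It gives the time, the measured TCP pose, the force and the opening at its end, in the units of the state.
- arm.read_state(): the state, without advancing time (a new reading comes with each control period).
- arm.get_image(name): name is "scene" or "top"; returns the picture (384x512x3 uint8, red, green, blue); there is no depth.
- arm.camera_params(name): a dict with "fx", "fy", "cx", "cy" (pixels), "D" ([k1, k2, p1, p2, k3] as OpenCV has them; the pictures are not rectified), "rvec" (rotation vector, rad) and "tvec" (3), from world to camera coordinates, as OpenCV has them. Camera axes: x right, y down, z forward; pixel columns grow to the right and rows downward; lengths in mm; the calibration is good to about 2 mm. A picture is of the moment at which its call begins. camera_params takes no time and is no camera call.
- arm.job_done(): hands the job in, once; it reports no verdict.
Trained networks look in the newest picture that a camera, given by its name, has taken for a name from the list of things; names that differ only in an ending like _2 or _b are one class to them, and where a whole thing is asked for, a point or a joint stands for the part that bears it (a point fixed in the world has none). Each returns a list of dicts, best first, with "conf" (0 to 1); they miss things now and then, are a little off and sometimes report something else, mostly with a low value. They report only what shows in the picture. A call takes as long as a camera call.
- arm.masks_of(label, camera): "mask" (384x512 bool, what is visible of it) and "extent" ([left, top, width, height] in pixels, round what is visible of it).
The state is a dict: "clock": time; "joints": joint angles; "joint_vel": joint speeds; "joint_efforts": joint torques, N m; "position": TCP position; "ee_rot": TCP orientation; "contact_force": force on the tool from outside, world axes, zero at the start; "wrist_torque": the same for the moment, N m; "gripper_width": finger opening in mm.
Only numpy, scipy, OpenCV 4.12 (cv2) and the standard library are available. Lean on these libraries where they do the work, as an engineer would, in place of code of your own. Each camera call takes 0.05 s, during which the arm holds its last target.

## Working session

There is one attempt and no reset: what is moved stays moved. The work goes in short steps, Python scripts to look and compute and a shell command to move; the robot and the scene stay as the last step left them, time stands still between calls to the robot, and variables do not carry over. Pictures are saved under pics/ and viewed, and the job is handed in when it is done.

```bash
ls; mkdir -p pics; python3 - <<'E'
from bench import arm
import cv2
s=arm.read_state()
for k,v in s.items(): print(k,v)
for n in("scene","top"):
    im=arm.get_image(n); cv2.imwrite(f"pics/{n}0.png",im[:,:,::-1]); print(n,arm.camera_params(n))
E
```

```text
pics
clock 0.0
joints [-8.54344119e-01  3.85579093e-01  6.61169719e-03 -4.87926937e-04
 -1.19400782e+00 -2.58603289e-01]
joint_vel [-0.00159981 -0.00121937 -0.00057146  0.00073068  0.00045486 -0.00099373]
joint_efforts [-5.76663069e-06 -3.92291486e+01  1.88404584e+01  4.18642581e+00
 -4.69665014e-03  5.19359403e-06]
position [ 276.03662592 -560.12860768  249.20405367]
ee_rot [-0.6879174  -0.16018257  0.16062099  0.68942882]
contact_force [-0.50284268  0.19964676  0.2704396 ]
wrist_torque [0.00922712 0.0101841  0.01504181]
gripper_width 85.20136606285031
scene {'fx': 477.2599081610759, 'fy': 477.2599081610759, 'cx': 261.8512212800085, 'cy': 196.13329422714477, 'D': array([-0.19954924,  0.        ,  0.        ,  0.        ,  0.        ]), 'rvec': array([ 1.91569   , -0.99578442,  0.54190271]), 'tvec': array([-576.20111474,  200.15554796, 1116.64741841])}
top {'fx': 356.30946573795336, 'fy': 356.30946573795336, 'cx': 255.20734299784692, 'cy': 191.89930885847454, 'D': array([0.00165709, 0.        , 0.        , 0.        , 0.        ]), 'rvec': array([ 2.13556962, -2.17851345,  0.06538753]), 'tvec': array([-261.78244031,  553.82099359,  970.84961612])}
```

View pics/scene0.png

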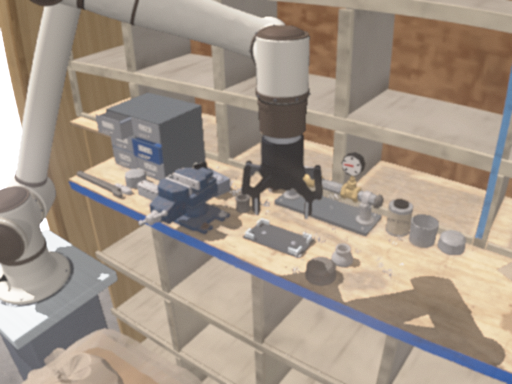

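View pics/top0.png

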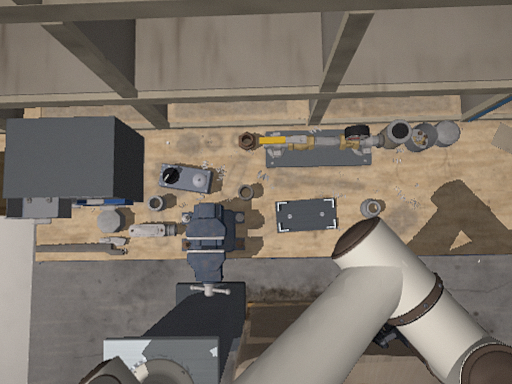

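The top view shows the timer at about (185,179), dial on its left, and the cradle at (306,215). I'll zoom in and measure.

```bash
cat > h.py <<'E'
from bench import arm
import cv2, numpy as np
from scipy.spatial.transform import Rotation as R
def P(n):
    c=arm.camera_params(n); K=np.array([[c['fx'],0,c['cx']],[0,c['fy'],c['cy']],[0,0,1]])
    return K,c['D'],c['rvec'],c['tvec']
def proj(n,p):
    K,D,r,t=P(n); return cv2.projectPoints(np.array(p,float).reshape(-1,3),r,t,K,D)[0].reshape(-1,2)
def unproj(n,uv,z):
    K,D,r,t=P(n); uv=np.array(uv,float).reshape(-1,1,2)
    d=cv2.undistortPoints(uv,K,D).reshape(-1,2); d=np.c_[d,np.ones(len(d))]
    Rm=cv2.Rodrigues(r)[0]; o=-Rm.T@t; w=d@Rm
    return o+w*((z-o[2])/w[:,2])[:,None]
def crop(n,name,x0,y0,x1,y1,s,draw=None):
    im=arm.get_image(n)[:,:,::-1].copy()
    c=cv2.resize(im[y0:y1,x0:x1],None,fx=s,fy=s,interpolation=cv2.INTER_CUBIC)
    for pts,col in (draw or []):
        q=((proj(n,pts)-[x0,y0]+.5)*s).astype(np.int32)
        cv2.polylines(c,[q.reshape(-1,1,2)],True,col,1)
    cv2.imwrite('pics/'+name,c)
def rect(c,yaw,l,w):
    a=np.array([[1,1],[1,-1],[-1,-1],[-1,1]])*[l/2,w/2]
    cs,sn=np.cos(yaw),np.sin(yaw)
    return np.c_[a@np.array([[cs,sn],[-sn,cs]])+c[:2],np.full(4,c[2])]
E
python3 - <<'E'
from h import *
crop('top','t1.png',140,110,350,260,3.8)
crop('scene','s1.png',60,140,400,300,2.3)
for l in ['timer','timer_center','dial_grip','cap_galv','coupling_a','reducer_far','union_a']:
    for n in ('top','scene'):
        for d in arm.masks_of(l,n)[:3]:
            m=d['mask']; v,u=np.nonzero(m); print(l,n,round(d['conf'],2),d['extent'],u.mean().round(1),v.mean().round(1), unproj('top' if n=='top' else n,[u.mean(),v.mean()],30)[0].round(0), cv2.minAreaRect(np.c_[u,v].astype(np.float32)))
E
```

```text
timer top 0.69 [239.7, 133.9, 17.1, 16.4] 247.0 140.6 [ 692. -253.   30.] ((247.0, 140.5), (17.0, 16.0), 90.0)
timer top 0.64 [159.7, 161.5, 57.1, 33.9] 185.7 178.0 [591. -80.  30.] ((185.72000122070312, 177.95999145507812), (52.60873794555664, 24.041629791259766), 8.130102157592773)
timer scene 0.74 [192.0, 161.9, 40.1, 34.1] 216.6 179.2 [ 603. -106.   30.] ((213.2647247314453, 175.55882263183594), (41.325252532958984, 18.113693237304688), 49.398704528808594)
timer_center top 0.69 [159.8, 161.8, 53.5, 33.4] 186.1 178.1 [591. -81.  30.] ((186.20733642578125, 178.05780029296875), (53.287109375, 24.972976684570312), 9.86580753326416)
timer_center scene 0.72 [192.5, 162.4, 35.6, 35.5] 216.6 179.5 [ 601. -108.   30.] ((213.1167755126953, 175.66195678710938), (42.610774993896484, 19.950557708740234), 50.38931655883789)
dial_grip top 0.47 [160.5, 167.2, 23.5, 15.1] 170.4 174.6 [601. -37.  30.] ((171.0, 174.5), (16.0, 15.0), 0.0)
dial_grip top 0.21 [162.1, 162.9, 52.9, 31.5] 186.2 177.9 [591. -81.  30.] ((186.0399932861328, 177.72000122070312), (53.174434661865234, 24.890159606933594), 8.13
[... 646 characters left out ...]
97265625), (14.443709373474121, 12.342806816101074), 66.80140686035156)
coupling_a scene 0.56 [235.0, 196.4, 15.1, 20.1] 242.5 203.5 [ 535. -259.   30.] ((242.5, 203.5), (19.0, 15.0), 90.0)
reducer_far top 0.72 [359.7, 198.8, 18.5, 20.3] 369.5 207.5 [ 498. -583.   30.] ((370.0000305175781, 207.50003051757812), (19.091880798339844, 19.091880798339844), 45.0)
reducer_far scene 0.93 [332.1, 241.0, 18.9, 26.2] 342.4 254.9 [ 484. -600.   30.] ((342.0, 254.5), (23.0, 20.0), 90.0)
union_a top 0.6 [148.5, 194.1, 21.2, 14.5] 156.9 202.3 [525.   1.  30.] ((157.0, 202.0), (14.0, 18.0), 90.0)
union_a top 0.51 [237.6, 130.0, 17.4, 23.3] 247.3 140.6 [ 693. -253.   30.] ((247.5, 140.5), (19.0, 17.0), 90.0)
```

View pics/t1.png

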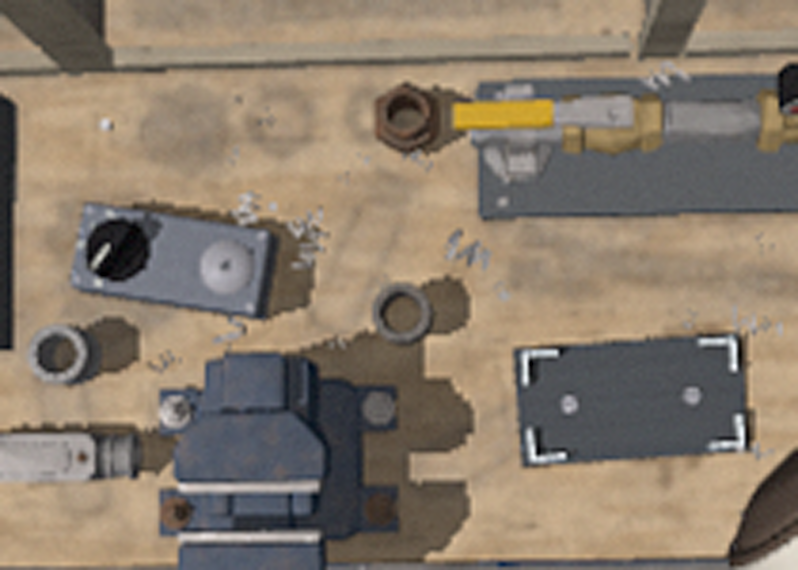

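View pics/s1.png

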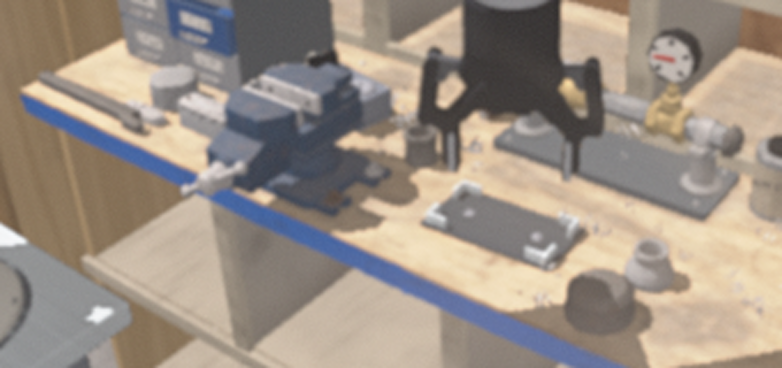

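```bash
python3 - <<'E'
from h import *
f=lambda L:np.array(L)/3.8+[140,110]-.5
a=unproj('top',f([[88,204],[273,230],[262,317],[75,287]]),46); print(a.round(1), a.mean(0))
d=(a[0]+a[3]-a[1]-a[2]); print('yaw',np.arctan2(d[1],d[0]), [np.linalg.norm(a[i]-a[i-1]) for i in range(4)])
b=unproj('top',f([[522,352],[738,337],[745,448],[530,460]]),18); print(b.round(1), b.mean(0))
e=(b[0]+b[3]-b[1]-b[2]); print('yaw',np.arctan2(e[1],e[0]), [np.linalg.norm(b[i]-b[i-1]) for i in range(4)])
ct=a.mean(0); yt=np.arctan2(d[1],d[0]); cc=b.mean(0); yc=np.arctan2(e[1],e[0])
crop('top','t2.png',150,145,230,205,10,[(rect(ct,yt,140,64),(0,0,255)),(rect([*ct[:2],0],yt,140,64),(0,255,0))])
crop('top','t3.png',265,185,345,245,10,[(rect([*cc[:2],18],yc,148,72),(0,0,255)),(rect([*cc[:2],5],yc,168,88),(0,255,0))])
E
```

```text
[[ 631.3  -19.4   46. ]
 [ 609.  -154.3   46. ]
 [ 546.1 -145.9   46. ]
 [ 570.8  -10.3   46. ]] [589.31529681 -82.46425037  46.        ]
yaw 1.3989426602147998 [np.float64(61.1798070200599), np.float64(136.73604250597623), np.float64(63.453296409079165), np.float64(137.88408958918896)]
[[ 519.  -332.4   18. ]
 [ 526.7 -489.8   18. ]
 [ 446.1 -491.7   18. ]
 [ 440.3 -336.3   18. ]] [ 483.00885503 -412.5319195    18.        ]
yaw 1.6142226950790213 [np.float64(78.77467834232502), np.float64(157.56702378200112), np.float64(80.55120790501452), np.float64(155.47280113781224)]
```

View pics/t2.png

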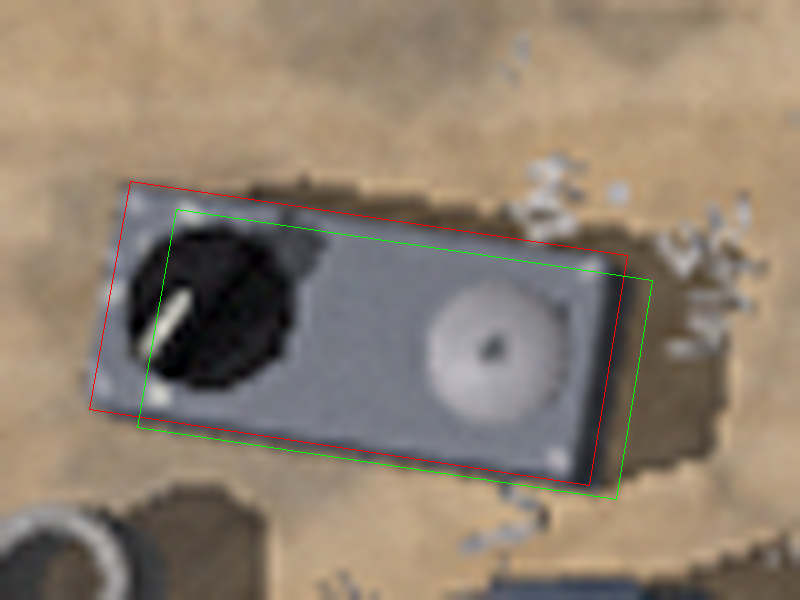

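View pics/t3.png

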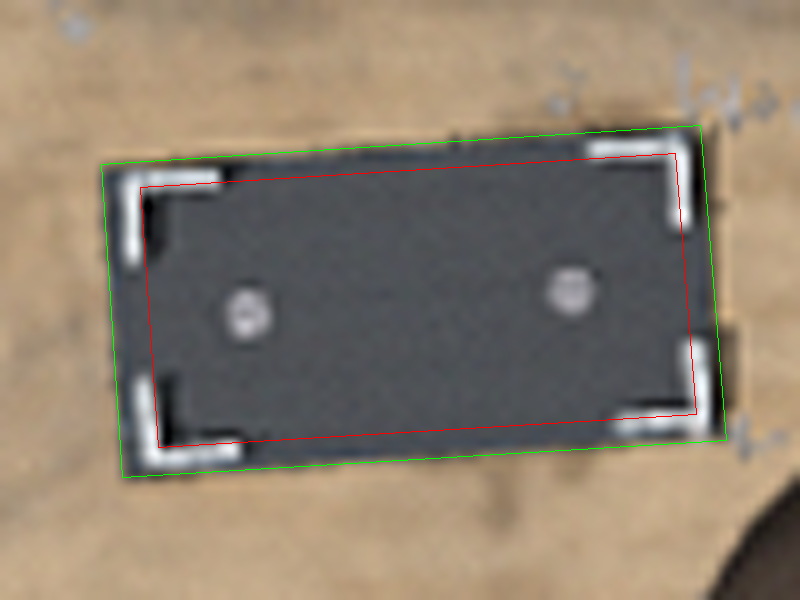

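The overlay matches the cradle. The timer outline needs about 3 mm of shift toward +y. Next I'll refine it with the dial disc and work out the tool axes and the arm's surroundings.

```bash
python3 - <<'E'
from h import *
s=arm.read_state(); M=R.from_quat(s['ee_rot']).as_matrix()
print('tool x,y,z in world cols\n',M.round(3)); print('yaw x',np.arctan2(M[1,0],M[0,0]),'yaw z',np.arctan2(M[1,2],M[0,2]))
print('disc',unproj('top',[170.7,175.2],50)); 
print('bell', unproj('top',[150+49.2-.5,145+34.8-.5],54))
c=np.array([589.5,-79.5,46]); y=1.40
print('dial pred', c[:2]+38*np.array([np.cos(y),np.sin(y)]))
print('vise tall pts', [unproj('top',[[194.5,204],[223,204]],z).round() for z in(60,100,140)])
th=np.linspace(0,2*np.pi,40); k=c[:2]+38*np.array([np.cos(y),np.sin(y)])
crop('top','t4.png',150,145,230,205,10,[(rect(c,y,140,64),(0,0,255)),(rect([*c[:2],0],y,140,64),(0,255,0)),(np.c_[k[0]+23.5*np.cos(th),k[1]+23.5*np.sin(th),th*0+50],(0,255,255))])
E
```

```text
tool x,y,z in world cols
 [[ 0.897  0.    -0.442]
 [ 0.442 -0.     0.897]
 [-0.    -1.    -0.   ]]
yaw x 0.4578109693490991 yaw z 2.028607297244751
disc [[596.71245979 -42.99670571  50.        ]]
bell [[ 583.10363885 -120.85835205   54.        ]]
dial pred [595.95875143 -42.05291026]
vise tall pts [array([[ 516., -110.,   60.],
       [ 514., -187.,   60.]]), array([[ 513., -119.,  100.],
       [ 512., -192.,  100.]]), array([[ 511., -127.,  140.],
       [ 509., -197.,  140.]])]
```

View pics/t4.png

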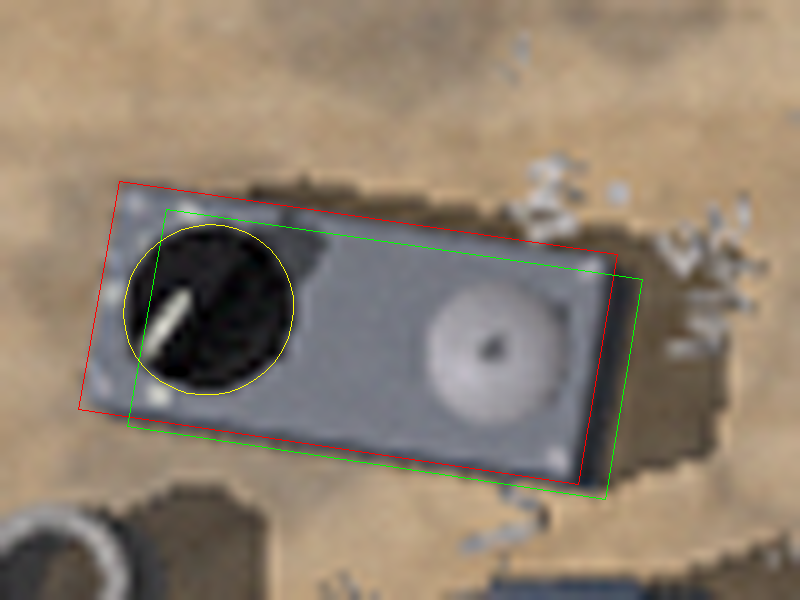

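```bash
python3 - <<'E'
from h import *
p0=unproj('top',[[145,123],[143,198]],0); print(p0.round())
for z in (100,150,200,250,300): print(z,unproj('top',[[116,118],[114,200]],z).round())
def go(pos,yaw):
    s=arm.read_state(); M=R.from_quat(s['ee_rot']).as_matrix(); y0=np.arctan2(M[1,0],M[0,0])
    d=M.T@(np.array(pos)-[276.246,-560.613,250.312])/10; print('shift cm',d.round(2),'ry deg',-np.degrees(yaw-y0).round(2), s['position'])
go([590,-80,250],1.40); go([590,-80,150],1.40)
E
```

```text
[[760.  47.  -0.]
 [540.  51.   0.]]
100 [[746.  90. 100.]
 [528.  91. 100.]]
150 [[730.  68. 150.]
 [524.  70. 150.]]
200 [[714.  47. 200.]
 [520.  48. 200.]]
250 [[698.  25. 250.]
 [516.  26. 250.]]
300 [[682.   3. 300.]
 [512.   4. 300.]]
shift cm [4.939e+01 3.000e-02 2.925e+01] ry deg -53.99 [ 276.22458414 -560.60259896  250.30618553]
shift cm [49.39 10.03 29.25] ry deg -53.99 [ 276.22458414 -560.60259896  250.30618553]
```

```bash
python3 -m inch '[[1,1.5,0,0.9,0,-1.6,0],[1,4.5,0,2.6,0,-5,0],[1,8,0,4.7,0,-8.7,0],[1,11.5,0,6.8,0,-12.6,0],[1,15,0,8.9,0,-16.4,0],[1,18.5,0,11,0,-20.2,0],[1,22,0,13,0,-24,0],[1,25.5,0,15.1,0,-27.9,0],[1,29,0,17.2,0,-31.7,0],[1,32.5,0,19.2,0,-35.5,0],[1,36,0,21.3,0,-39.4,0],[1,39.5,0,23.4,0,-43.2,0],[1,43,0,25.5,0,-47,0],[1,46,0,27.2,0,-50.3,0],[1,48.4,0,28.7,0,-52.9,0],[1,49.4,0,29.2,0,-54,0],[1,49.4,0,29.2,0,-54,0],[1,49.4,0,29.2,0,-54,0]]'; python3 - <<'E'
from h import *
s=arm.read_state(); M=R.from_quat(s['ee_rot']).as_matrix()
print(s['position'],np.arctan2(M[1,0],M[0,0]),s['joints'].round(2))
crop('top','t5.png',140,120,340,260,4); crop('scene','s5.png',100,0,400,225,2.6)
E
```

```text
clock: 2.55
position: [590.2, -80.2, 250.0]
ee_rot: [-0.541, -0.455, 0.456, 0.541]
contact_force: [0.2, -0.8, -0.1]
gripper_width: 85.2
[590.19254405 -80.19618027 250.0182253 ] 1.4004982228925942 [ 0.14  0.34 -0.07  0.   -1.17 -0.31]
```

View pics/t5.png

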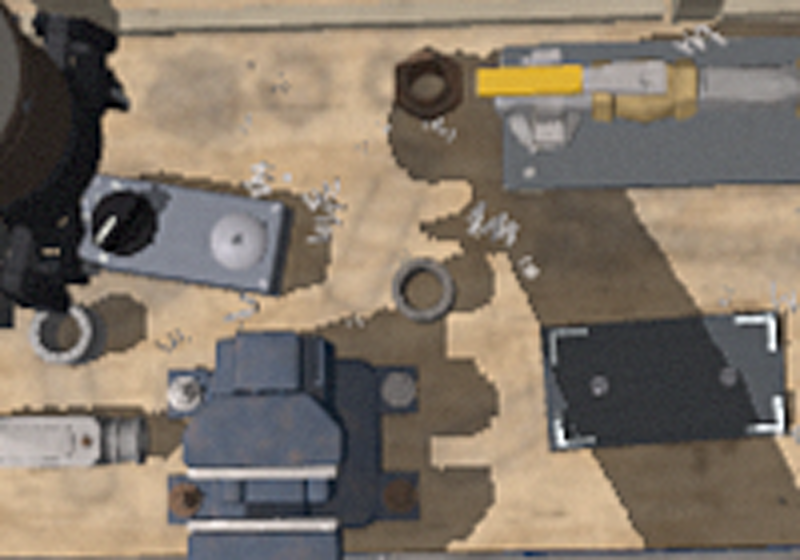

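View pics/s5.png

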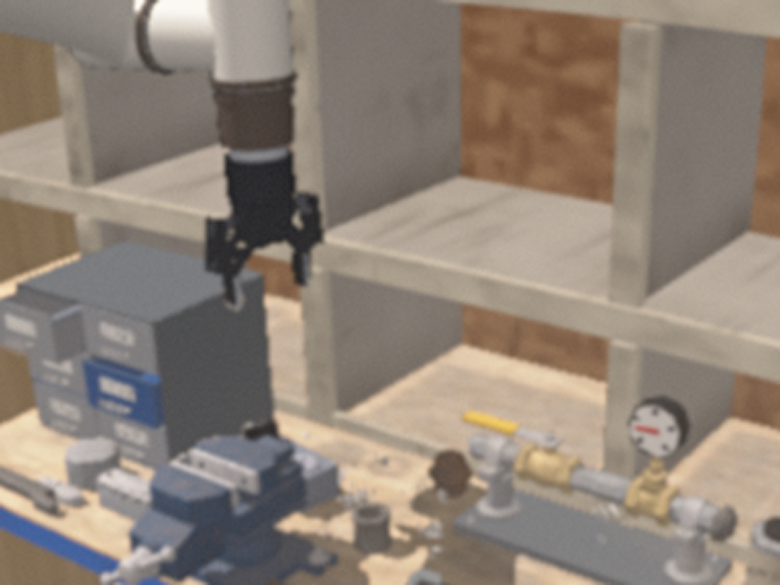

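The gripper sits above the timer with clear space, and nothing is in the way below. Descending to z = 30 and closing.

```bash
python3 -m inch '[[1,0,1.5,0,0,0,0],[1,0,4,0,0,0,0],[1,0,7,0,0,0,0],[1,0,10,0,0,0,0],[1,0,13,0,0,0,0],[1,0,15.5,0,0,0,0],[1,0,17.5,0,0,0,0],[1,0,19,0,0,0,0],[1,0,20.2,0,0,0,0],[1,0,21.2,0,0,0,0],[1,0,22,0,0,0,0],[1,0,22,0,0,0,0],[1,0,22,0,0,0,0]]'
```

```text
clock: 3.73
position: [590.3, -80.8, 30.5]
ee_rot: [0.541, 0.455, -0.455, -0.541]
contact_force: [-0.4, 0.7, 0.2]
gripper_width: 85.3
```

```bash
python3 -m inch '[[0.6,0,0,0,0,0,0],[0.6,0,0,0,0,0,0],[0.6,0,0,0,0,0,0],[0.6,0,0,0,0,0,0],[0.6,0,0,0,0,0,0],[0.6,0,0,0,0,0,0],[0.6,0,0,0,0,0,0],[0.6,0,0,0,0,0,0]]'; python3 - <<'E'
from h import *
crop('top','t6.png',140,120,240,220,5.5); crop('scene','s6.png',120,80,320,230,4)
E
```

```text
clock: 4.4
position: [591.5, -80.3, 31.8]
ee_rot: [0.541, 0.457, -0.455, -0.54]
contact_force: [1.0, 0.4, 6.2]
gripper_width: 62.9
```

View pics/s6.png

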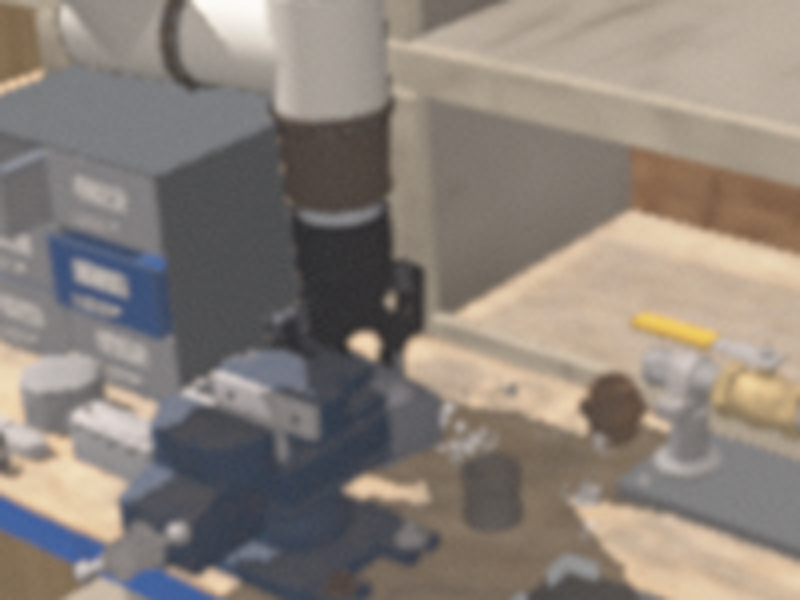

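View pics/t6.png

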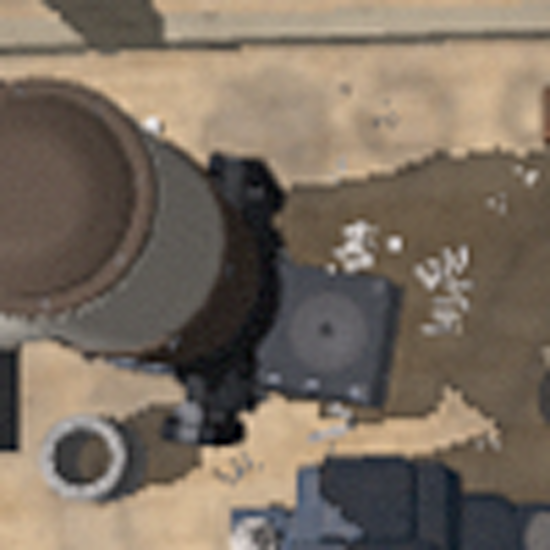

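Width 62.9 mm, so the timer is gripped. Lifting.

```bash
python3 -m inch '[[0.6,0,-0.5,0,0,0,0],[0.6,0,-1.5,0,0,0,0],[0.6,0,-3,0,0,0,0],[0.6,0,-5,0,0,0,0],[0.6,0,-7.5,0,0,0,0],[0.6,0,-10,0,0,0,0],[0.6,0,-12.5,0,0,0,0],[0.6,0,-15,0,0,0,0],[0.6,0,-16.5,0,0,0,0],[0.6,0,-17,0,0,0,0],[0.6,0,-17,0,0,0,0]]'; python3 - <<'E'
from h import *
crop('top','t7.png',140,120,240,220,5.5); crop('scene','s7.png',120,30,320,180,4)
s=arm.read_state(); M=R.from_quat(s['ee_rot']).as_matrix(); y0=np.arctan2(M[1,0],M[0,0])
print(s['position'],y0,M.T@(np.array([483,-412.5,200])-s['position'])/10,-np.degrees(1.614-y0))
E
```

```text
clock: 5.42
position: [590.0, -80.2, 201.0]
ee_rot: [-0.541, -0.456, 0.455, 0.541]
contact_force: [0.1, -0.1, -6.0]
gripper_width: 62.8
[588.80229117 -80.18234749 198.41218578] 1.399655171945144 [-34.54816994  -0.13943106   4.76667536] -12.281054008000577
```

View pics/s7.png

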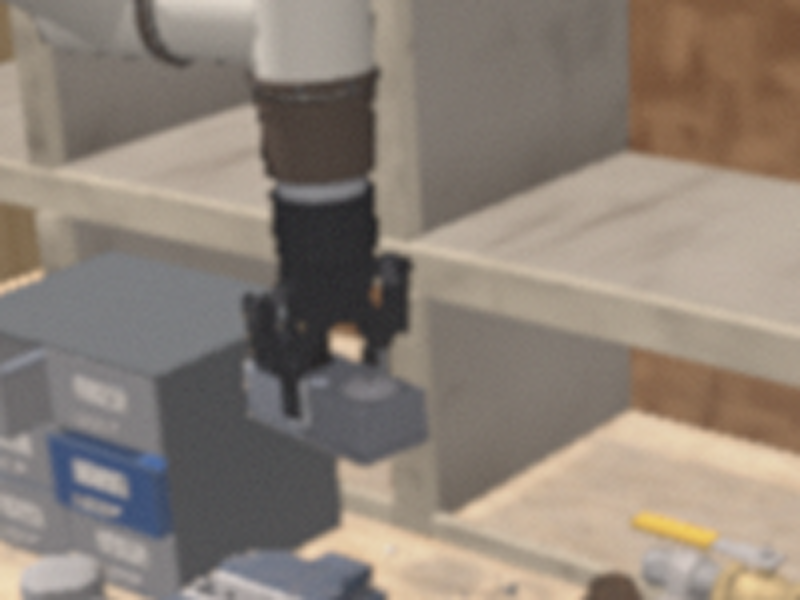

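View pics/t7.png

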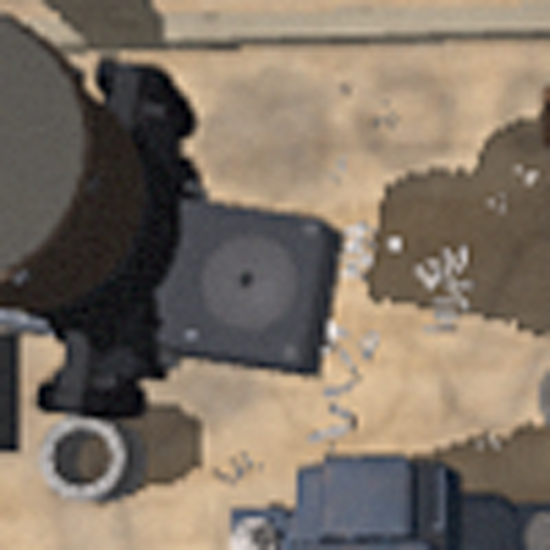

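The timer is held level. Moving it above the cradle.

```bash
python3 -m inch '[[0.6,-0.8,0,0.1,0,-0.3,0],[0.6,-2.5,0,0.4,0,-0.9,0],[0.6,-5,0,0.7,0,-1.8,0],[0.6,-8,0,1.1,0,-2.8,0],[0.6,-11,0,1.6,0,-3.9,0],[0.6,-14,0,2,0,-5,0],[0.6,-17,0,2.4,0,-6,0],[0.6,-20,0,2.8,0,-7.1,0],[0.6,-23,0,3.3,0,-8.2,0],[0.6,-26,0,3.7,0,-9.2,0],[0.6,-29,0,4.1,0,-10.3,0],[0.6,-31.5,0,4.5,0,-11.2,0],[0.6,-33.4,0,4.7,0,-11.9,0],[0.6,-34.3,0,4.9,0,-12.2,0],[0.6,-34.6,0,4.9,0,-12.3,0],[0.6,-34.6,0,4.9,0,-12.3,0],[0.6,-34.6,0,4.9,0,-12.3,0]]'; python3 - <<'E'
from h import *
crop('top','t8.png',230,150,390,270,5); crop('scene','s8.png',180,80,380,300,3.6)
s=arm.read_state(); M=R.from_quat(s['ee_rot']).as_matrix(); y0=np.arctan2(M[1,0],M[0,0])
print(s['position'],y0)
E
```

```text
clock: 6.93
position: [483.2, -412.3, 199.5]
ee_rot: [0.488, 0.511, -0.511, -0.489]
contact_force: [-0.1, 0.5, -6.0]
gripper_width: 63.0
[ 483.65379178 -411.96466646  200.08476118] 1.6162017850839394
```

View pics/s8.png

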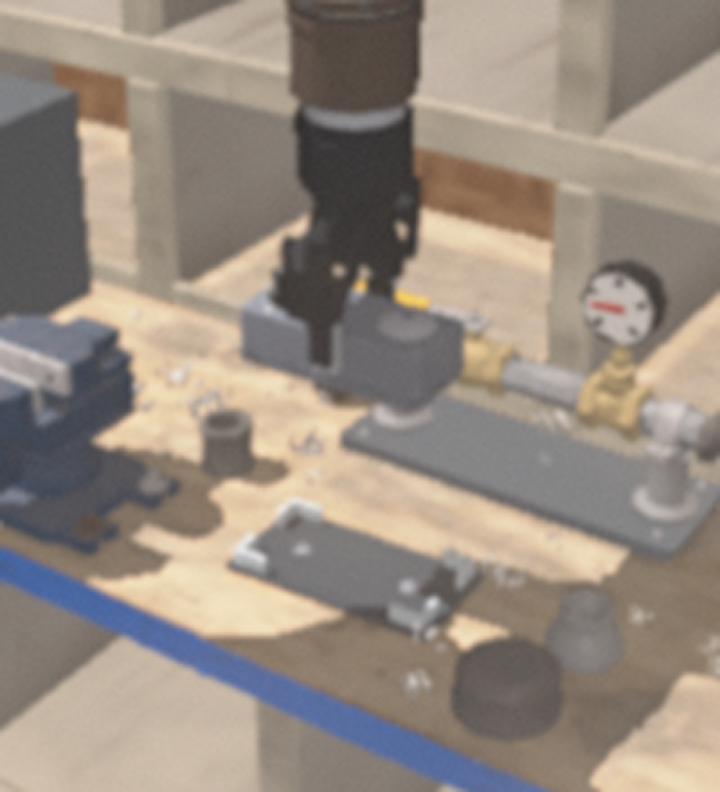

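View pics/t8.png

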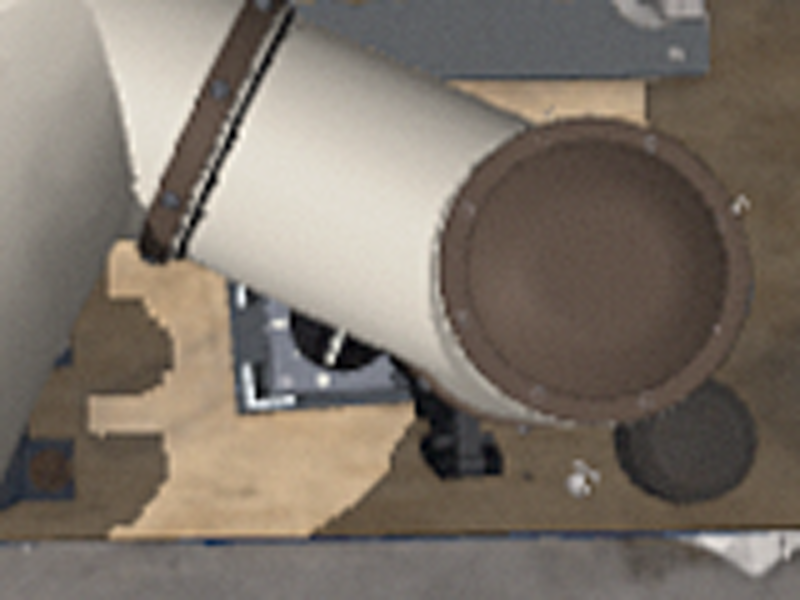

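```bash
cat >> h.py <<'E'
def box(c,yaw,zt): 
    a=rect([c[0],c[1],zt],yaw,140,64); b=rect([c[0],c[1],zt-46],yaw,140,64)
    return [(a,(0,0,255)),(b,(0,255,0))]
E
python3 - <<'E'
from h import *
crop('scene','s9.png',230,145,330,265,6,box([483.4,-412.2],1.615,215)+[(rect([483,-412.5,18],1.614,148,72),(0,0,255)),(rect([483,-412.5,5],1.614,168,88),(0,255,0))])
E
```

```text
(no output)
```

View pics/s9.png

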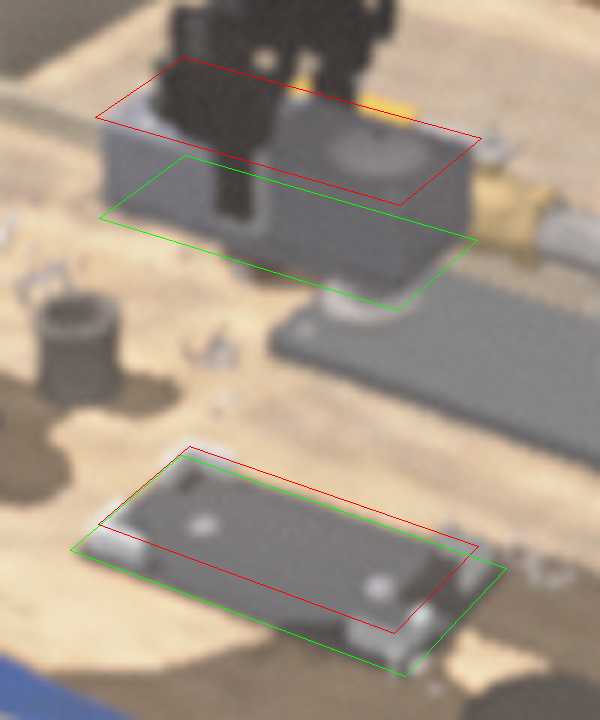

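Both outlines agree within about 2 mm after allowing for a common scale error, and the timer sits centred over the cradle. Lowering.

```bash
python3 -m inch '[[0.6,0,1,0,0,0,0],[0.6,0,3,0,0,0,0],[0.6,0,5.5,0,0,0,0],[0.6,0,8,0,0,0,0],[0.6,0,10.5,0,0,0,0],[0.6,0,12,0,0,0,0],[0.6,0,13,0,0,0,0],[0.6,0,13.8,0,0,0,0],[0.6,0,14.2,0,0,0,0],[0.6,0,14.2,0,0,0,0],[0.6,0,14.2,0,0,0,0]]'; python3 - <<'E'
from h import *
crop('scene','s10.png',230,165,330,265,6)
crop('top','t10.png',250,170,350,260,6)
E
```

```text
clock: 8.0
position: [484.0, -413.3, 59.2]
ee_rot: [0.489, 0.511, -0.511, -0.488]
contact_force: [-1.1, -0.7, -4.8]
gripper_width: 63.0
```

View pics/s10.png

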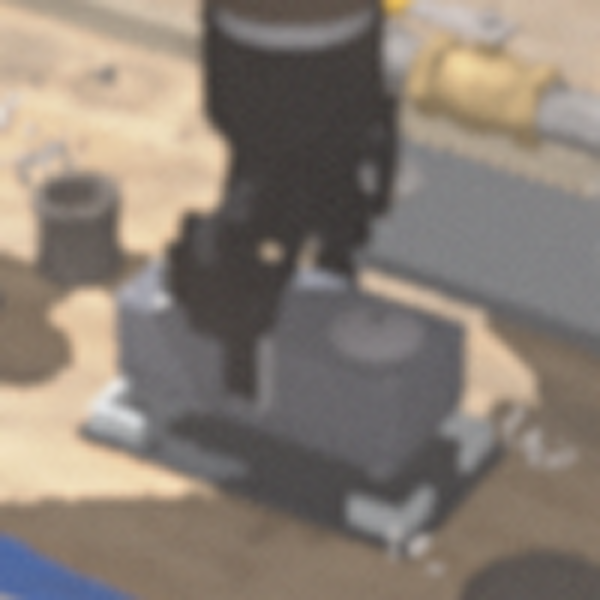

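View pics/t10.png

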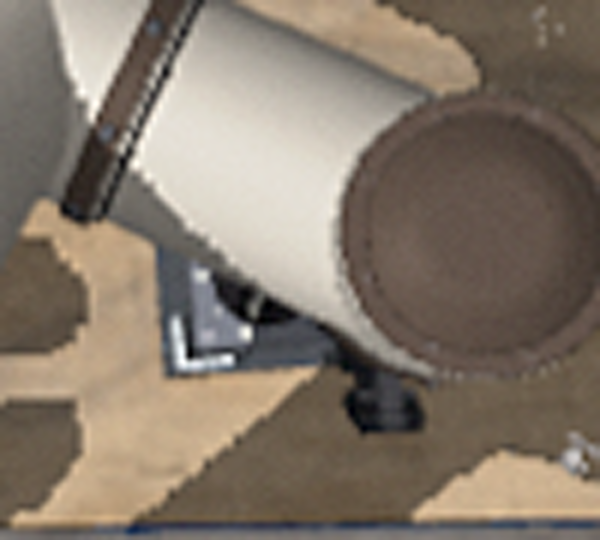

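```bash
python3 - <<'E'
from h import *
crop('top','t11.png',270,200,310,240,15,box([483.8,-413],1.615,73.5)+[(rect([483,-412.5,18],1.614,148,72),(255,0,0)),(rect([483,-412.5,5],1.614,168,88),(0,255,255))])
crop('scene','s11.png',235,195,325,265,8,box([483.8,-413],1.615,73.5)+[(rect([483,-412.5,18],1.614,148,72),(255,0,0)),(rect([483,-412.5,5],1.614,168,88),(0,255,255))])
E
```

```text
(no output)
```

View pics/t11.png

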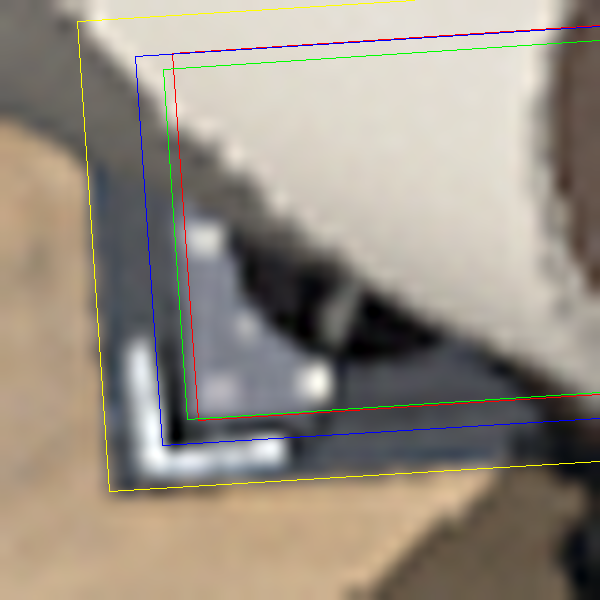

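View pics/s11.png

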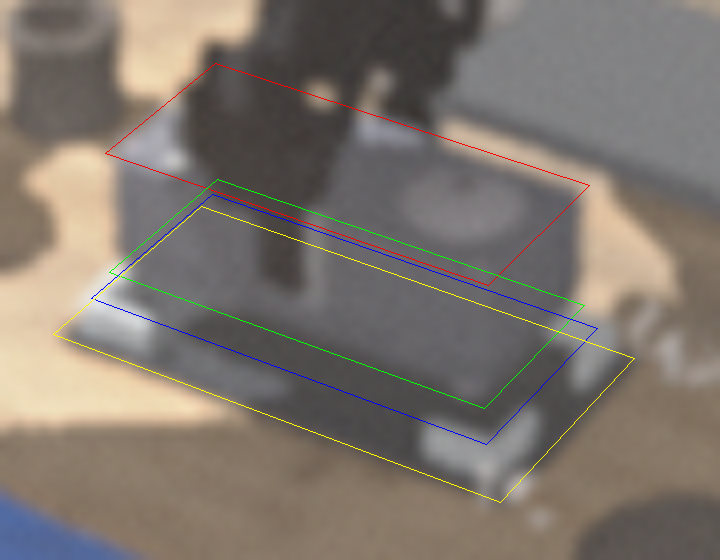

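The top view puts the timer about 2 mm too far toward +x, so I'll correct by 1.5 mm and lower on.

```bash
python3 -m inch '[[0.6,0,0.2,0.15,0,0,0],[0.6,0,0.5,0.15,0,0,0],[0.6,0,0.8,0.15,0,0,0],[0.6,0,1.1,0.15,0,0,0],[0.6,0,1.4,0.15,0,0,0],[0.6,0,1.7,0.15,0,0,0],[0.6,0,1.9,0.15,0,0,0],[0.6,0,2.0,0.15,0,0,0],[0.6,0,2.0,0.15,0,0,0],[0.6,0,2.0,0.15,0,0,0]]'; python3 - <<'E'
from h import *
for i in range(3): s=arm.read_state();print(s['contact_force'].round(1),s['position'].round(1)); arm.get_image('top')
crop('scene','s12.png',235,195,325,265,8)
E
```

```text
clock: 9.03
position: [481.9, -413.1, 38.2]
ee_rot: [0.489, 0.511, -0.511, -0.489]
contact_force: [0.9, 0.2, -6.4]
gripper_width: 63.0
[ 0.9  0.2 -6.4] [ 481.9 -413.1   38.2]
[ 2.   0.1 -6.4] [ 482.  -413.1   38.3]
[ 1.  -0.6 -7.7] [ 481.9 -413.1   38.3]
```

View pics/s12.png

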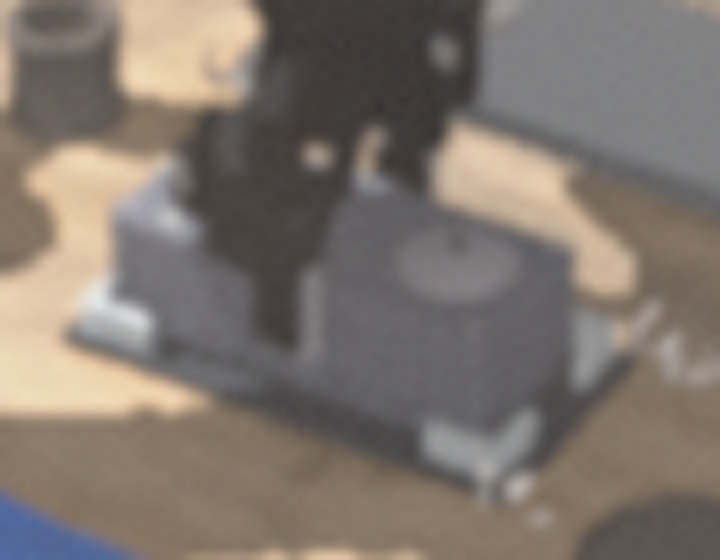

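It is inside the brackets and still fully carried (−6 N), so I'll lower a little more.

```bash
python3 -m inch '[[0.6,0,0.05,0,0,0,0],[0.6,0,0.1,0,0,0,0],[0.6,0,0.15,0,0,0,0],[0.6,0,0.2,0,0,0,0],[0.6,0,0.2,0,0,0,0],[0.6,0,0.2,0,0,0,0]]'
```

```text
clock: 9.73
position: [481.9, -413.2, 36.9]
ee_rot: [0.489, 0.511, -0.511, -0.489]
contact_force: [-0.5, 0.6, -1.4]
gripper_width: 63.0
```

Seated. Opening and rising.

```bash
python3 -m inch '[[0.8,0,0,0,0,0,0],[0.9,0,0,0,0,0,0],[1,0,0,0,0,0,0],[1,0,0,0,0,0,0],[1,0,0,0,0,0,0],[1,0,0,0,0,0,0],[1,0,-0.5,0,0,0,0],[1,0,-1.5,0,0,0,0],[1,0,-3,0,0,0,0],[1,0,-5,0,0,0,0],[1,0,-8,0,0,0,0],[1,0,-11,0,0,0,0],[1,0,-12,0,0,0,0],[1,0,-12,0,0,0,0]]'; python3 - <<'E'
from h import *
crop('scene','s13.png',225,175,335,265,7)
crop('top','t13.png',255,180,355,255,8)
E
```

```text
clock: 10.9
position: [483.7, -414.2, 161.3]
ee_rot: [0.492, 0.512, -0.51, -0.486]
contact_force: [-0.1, -0.3, 0.4]
gripper_width: 85.2
```

View pics/s13.png

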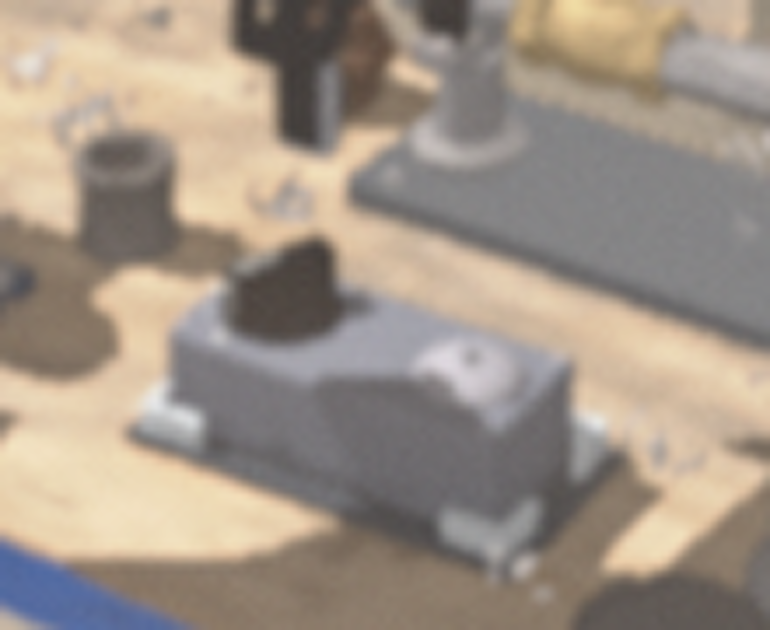

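View pics/t13.png

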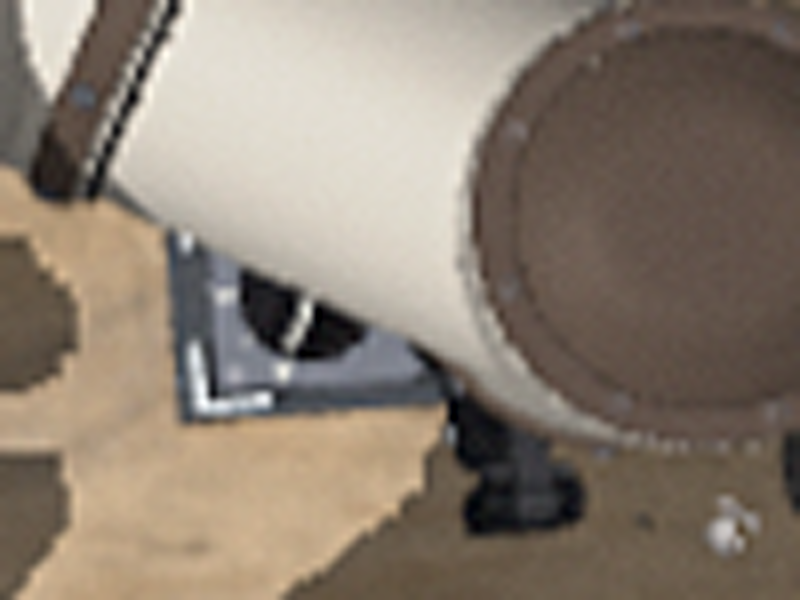

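Timer is flat inside the brackets. Moving the arm aside for a clear view of the dial.

```bash
python3 -m inch '[[1,-1,-1,1,0,0,0],[1,-4,-3,3.5,0,0,0],[1,-7,-5,6.5,0,0,0],[1,-10,-7,9.5,0,0,0],[1,-13,-8.5,12.5,0,0,0],[1,-14.4,-9,13.9,0,0,0],[1,-14.4,-9,13.9,0,0,0],[1,-14.4,-9,13.9,0,0,0]]'; python3 - <<'E'
from h import *
th=np.linspace(0,2*np.pi,40); y=1.614; c=np.array([482,-413]); k=c+38*np.array([np.cos(y),np.sin(y)])
crop('top','t14r.png',265,180,345,250,10)
crop('top','t14.png',265,180,345,250,10,box(c,y,51)[:1]+[(np.c_[k[0]+23.5*np.cos(th),k[1]+23.5*np.sin(th),th*0+55],(0,255,255)),(rect([*k,76],2.5,44,14),(255,255,0))])
E
```

```text
clock: 11.67
position: [347.1, -564.4, 245.3]
ee_rot: [0.489, 0.51, -0.51, -0.49]
contact_force: [0.7, 0.0, -0.3]
gripper_width: 85.1
```

View pics/t14.png

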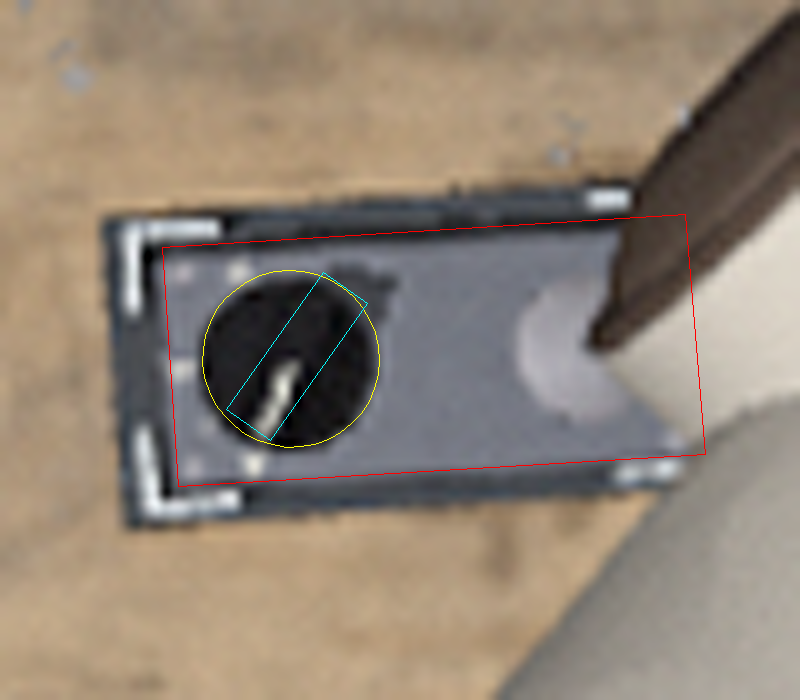

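View pics/t14r.png

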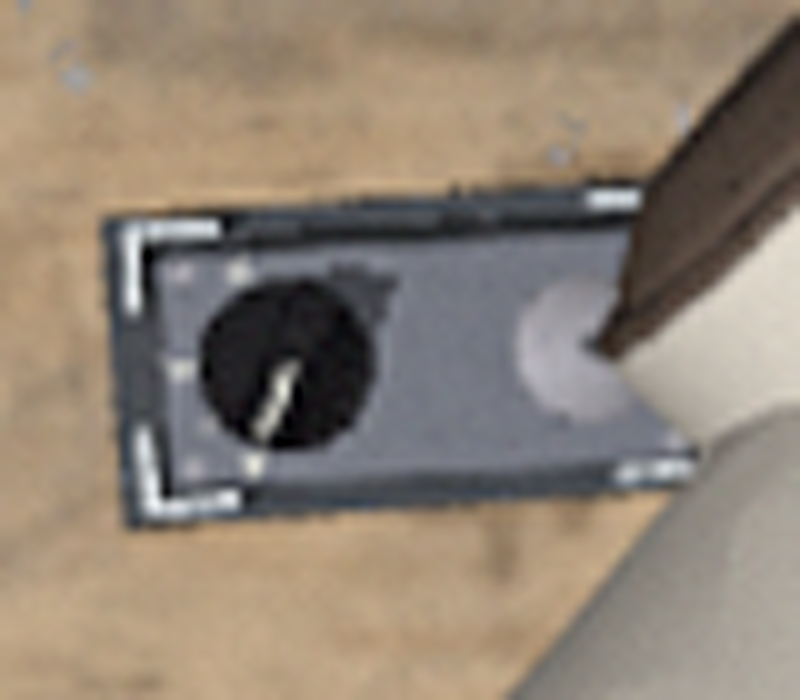

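Clear view: the disc centre is at crop (287,363). The pointer runs from (291,365) to (260,430), so the bar yaw is about 2.67 rad and the dial is at about 1 min. Moving above the dial with that yaw.

```bash
python3 -m inch '[[0.6,1,0.4,-0.8,0,-3,0],[0.5,2.8,1.4,-2.2,0,-9,0],[0.5,4.6,2.4,-3.6,0,-15,0],[0.5,6.4,3.4,-5,0,-21,0],[0.5,8.2,4.4,-6.4,0,-27,0],[0.5,10,5.4,-7.8,0,-33,0],[0.5,11.8,6.4,-9.2,0,-39,0],[0.5,13.6,7.4,-10.6,0,-45,0],[0.5,15.4,8.4,-12,0,-51,0],[0.5,17.2,9.2,-13.2,0,-57,0],[0.5,18.2,9.6,-13.9,0,-60.5,0],[0.5,18.2,9.6,-13.9,0,-60.5,0],[0.5,18.2,9.6,-13.9,0,-60.5,0],[0.5,18.2,9.6,-13.9,0,-60.5,0]]'; python3 - <<'E'
from h import *
s=arm.read_state(); M=R.from_quat(s['ee_rot']).as_matrix(); p=s['position']
print(p,np.arctan2(M[1,0],M[0,0]),s['joints'].round(2))
w=s['gripper_width']/2
L=lambda dy:np.array([p+M@[0,dy,w],p+M@[0,dy,-w]])
sq=lambda dy:np.array([p+M@[sx*11,dy,sz] for sx,sz in((1,w),(-1,w),(-1,-w),(1,-w))])
crop('scene','s15.png',225,145,325,235,7.5,[(sq(0),(0,0,255)),(sq(19),(0,255,0))])
crop('top','t15.png',255,180,355,255,8)
E
```

```text
clock: 12.93
position: [480.3, -374.6, 150.1]
ee_rot: [-0.165, -0.688, 0.688, 0.165]
contact_force: [-0.7, -0.7, 0.5]
gripper_width: 42.7
[ 480.29990065 -374.64057244  150.13521941] 2.6711291439366796 [-0.4   0.44 -0.17  0.   -0.96  1.5 ]
```

View pics/s15.png

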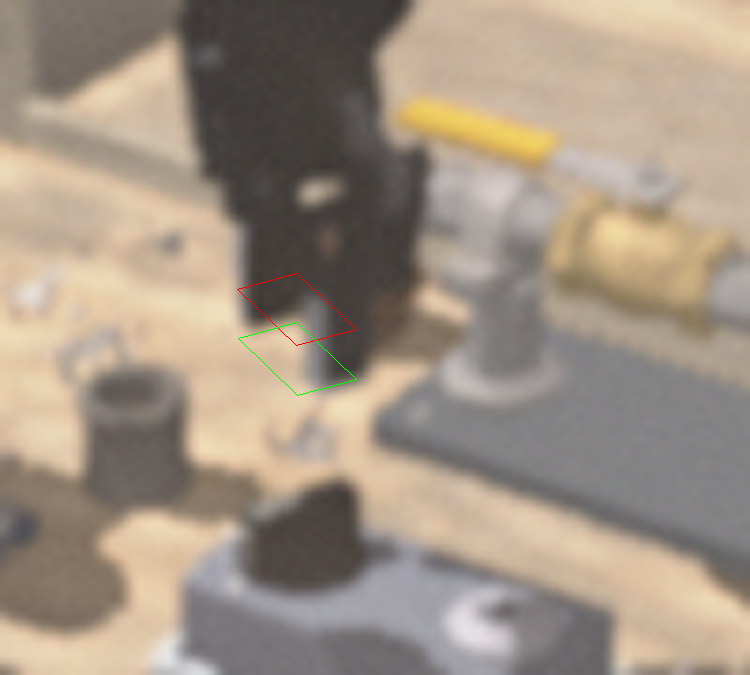

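View pics/t15.png

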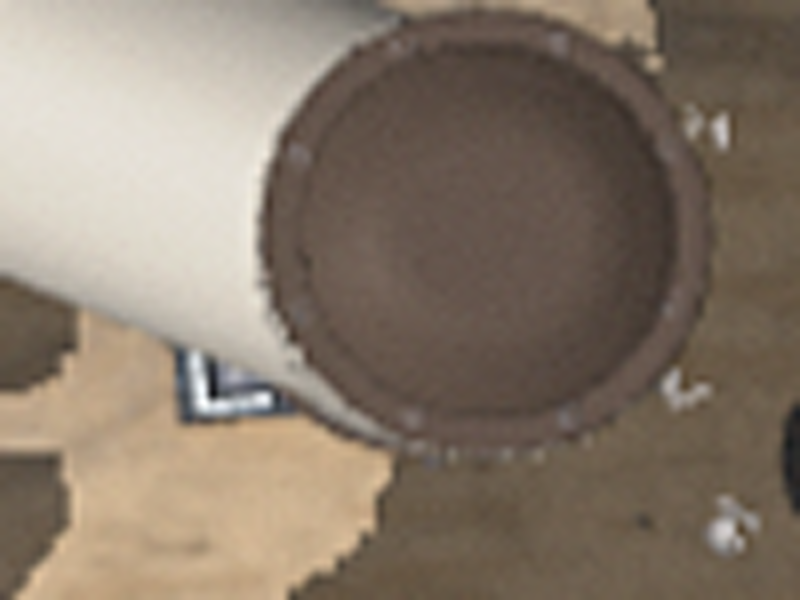

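The fingertips match the model, about 19 mm ahead of the TCP at this opening. Descending to z ≈ 81 and gripping the bar.

```bash
python3 -m inch '[[0.5,0,0.8,0,0,0,0],[0.5,0,2.5,0,0,0,0],[0.5,0,4.2,0,0,0,0],[0.5,0,5.4,0,0,0,0],[0.5,0,6.2,0,0,0,0],[0.5,0,6.6,0,0,0,0],[0.5,0,6.9,0,0,0,0],[0.5,0,6.9,0,0,0,0],[0.5,0,6.9,0,0,0,0]]';  python3 - <<'E'
from h import *
crop('scene','s16.png',235,165,325,240,8.5)
E
```

```text
clock: 13.78
position: [480.5, -375.4, 81.8]
ee_rot: [-0.165, -0.687, 0.688, 0.165]
contact_force: [0.4, 0.0, 0.4]
gripper_width: 42.6
```

View pics/s16.png

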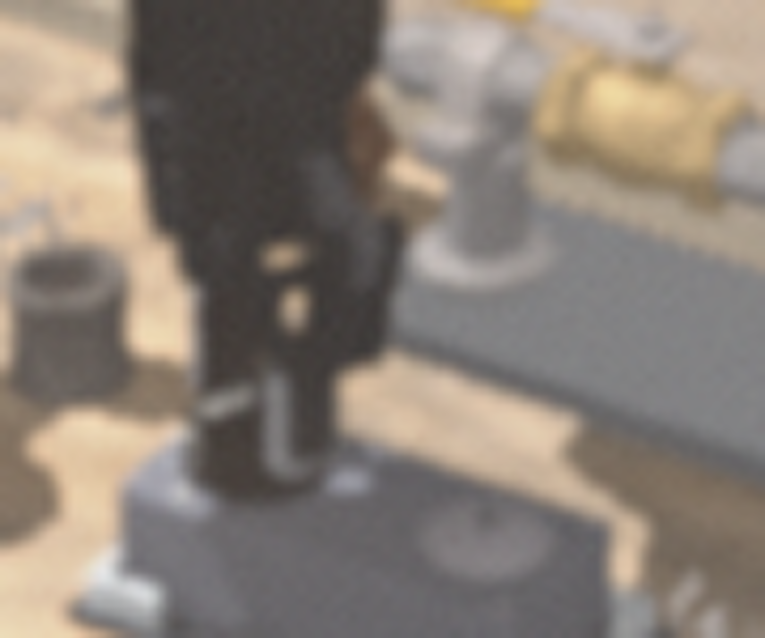

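```bash
python3 -m inch '[[0.1,0,0,0,0,0,0],[0.1,0,0,0,0,0,0],[0.1,0,0,0,0,0,0],[0.1,0,0,0,0,0,0],[0.1,0,0,0,0,0,0],[0.1,0,0,0,0,0,0],[0.1,0,0,0,0,0,0],[0.1,0,0,0,0,0,0]]';  python3 - <<'E'
from h import *
s=arm.read_state(); M=R.from_quat(s['ee_rot']).as_matrix()
print(np.arctan2(M[1,0],M[0,0]),s['wrist_torque'].round(2))
crop('scene','s17.png',235,165,325,240,8.5)
E
```

```text
clock: 14.5
position: [480.9, -375.0, 82.3]
ee_rot: [-0.165, -0.688, 0.688, 0.164]
contact_force: [0.8, 2.8, 4.8]
gripper_width: 12.4
2.6713030729342373 [ 1.19 -0.25  0.06]
```

View pics/s17.png

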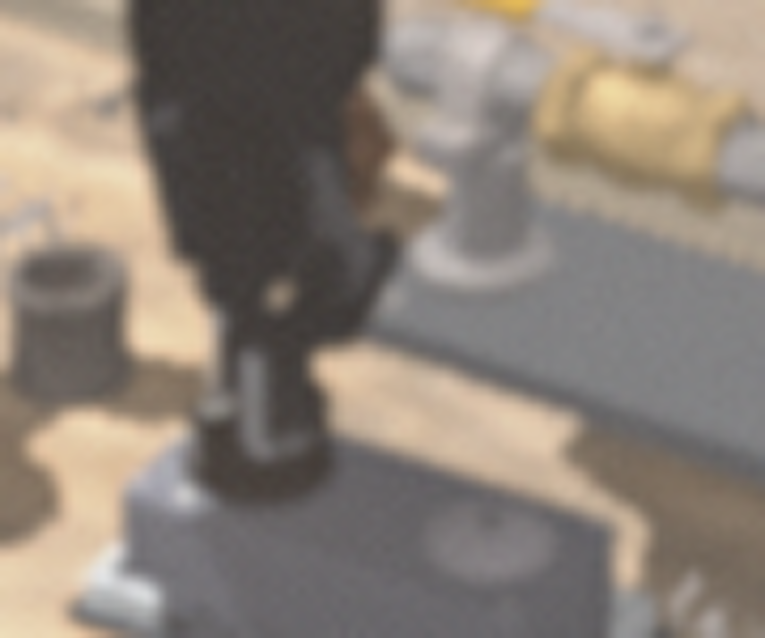

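Bar gripped (12.4 mm reading) and the fingers are aligned with it. Winding clockwise, first 80°.

```bash
python3 -m inch '[[0.1,0,0,0,0,2,0],[0.1,0,0,0,0,5,0],[0.1,0,0,0,0,9,0],[0.1,0,0,0,0,14,0],[0.1,0,0,0,0,19,0],[0.1,0,0,0,0,24,0],[0.1,0,0,0,0,29,0],[0.1,0,0,0,0,34,0],[0.1,0,0,0,0,39,0],[0.1,0,0,0,0,44,0],[0.1,0,0,0,0,49,0],[0.1,0,0,0,0,54,0],[0.1,0,0,0,0,59,0],[0.1,0,0,0,0,64,0],[0.1,0,0,0,0,69,0],[0.1,0,0,0,0,73,0],[0.1,0,0,0,0,77,0],[0.1,0,0,0,0,80,0],[0.1,0,0,0,0,80,0],[0.1,0,0,0,0,80,0]]';  python3 - <<'E'
from h import *
s=arm.read_state(); M=R.from_quat(s['ee_rot']).as_matrix()
print(np.arctan2(M[1,0],M[0,0]),s['wrist_torque'].round(2),s['joints'].round(2))
crop('scene','s18.png',235,165,325,240,8.5)
crop('top','t18.png',255,180,355,255,8)
E
```

```text
clock: 16.22
position: [479.3, -375.7, 82.3]
ee_rot: [-0.568, -0.42, 0.421, 0.568]
contact_force: [-2.2, 0.6, 6.7]
gripper_width: 11.9
1.2743409677712418 [ 0.03  0.78 -0.09] [-0.4   0.52 -0.24  0.   -0.81  0.1 ]
```

View pics/s18.png

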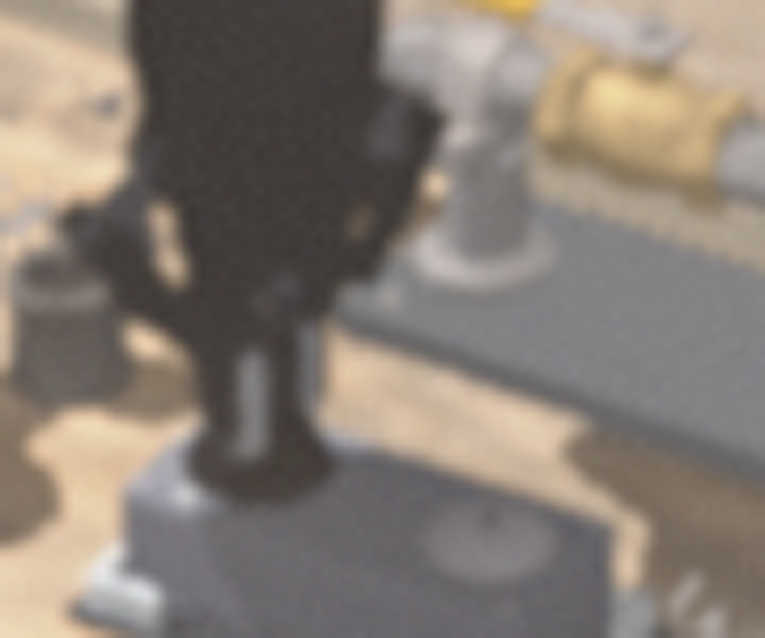

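View pics/t18.png

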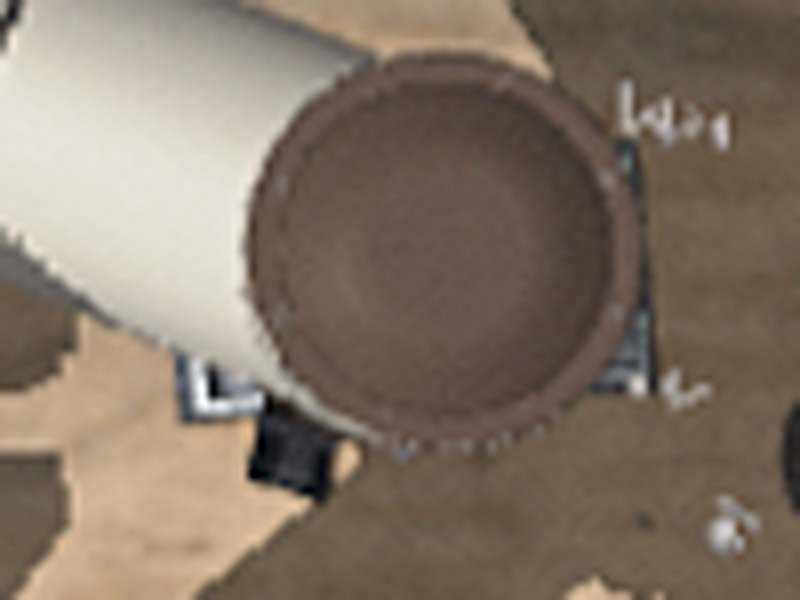

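The timer stays put in the cradle and the dial turns with the gripper. Turning a further 62°, past the 20 mark.

```bash
python3 -m inch '[[0.1,0,0,0,0,2,0],[0.1,0,0,0,0,5,0],[0.1,0,0,0,0,9,0],[0.1,0,0,0,0,14,0],[0.1,0,0,0,0,19,0],[0.1,0,0,0,0,24,0],[0.1,0,0,0,0,29,0],[0.1,0,0,0,0,34,0],[0.1,0,0,0,0,39,0],[0.1,0,0,0,0,44,0],[0.1,0,0,0,0,49,0],[0.1,0,0,0,0,53,0],[0.1,0,0,0,0,57,0],[0.1,0,0,0,0,60,0],[0.1,0,0,0,0,62,0],[0.1,0,0,0,0,62,0],[0.1,0,0,0,0,62,0]]';  python3 - <<'E'
from h import *
s=arm.read_state(); M=R.from_quat(s['ee_rot']).as_matrix()
print(np.arctan2(M[1,0],M[0,0]),s['wrist_torque'].round(2),s['joints'].round(2))
crop('scene','s19.png',235,165,325,240,8.5)
crop('top','t19.png',255,180,355,255,8)
E
```

```text
clock: 17.73
position: [478.3, -374.8, 82.3]
ee_rot: [-0.703, -0.067, 0.069, 0.704]
contact_force: [-5.1, 4.0, 9.4]
gripper_width: 12.2
0.19217294346917507 [ 0.98  1.28 -0.08] [-0.4   0.52 -0.24  0.   -0.82 -0.98]
```

View pics/s19.png

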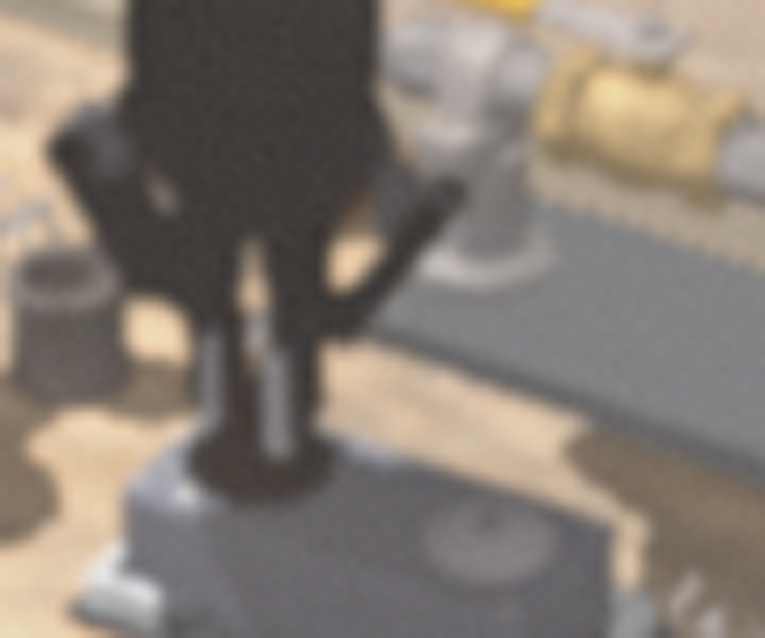

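View pics/t19.png

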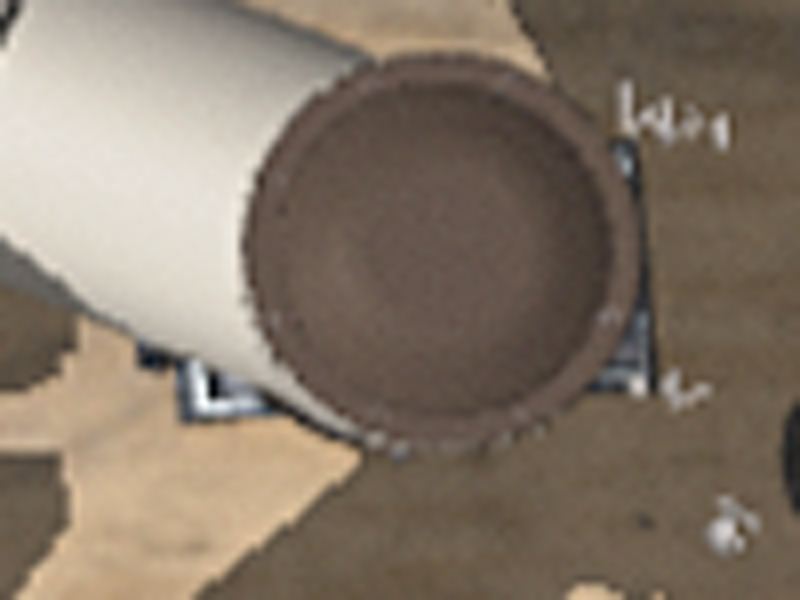

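Reckoned dial ≈ 2.55–2.6. I'll add 4° for margin, then turn back down toward 10.

```bash
python3 -m inch '[[0.1,0,0,0,0,2,0],[0.1,0,0,0,0,4,0],[0.1,0,0,0,0,4,0],[0.1,0,0,0,0,4,0]]';  python3 - <<'E'
from h import *
s=arm.read_state(); M=R.from_quat(s['ee_rot']).as_matrix()
print(np.arctan2(M[1,0],M[0,0]),s['wrist_torque'].round(2))
E
python3 -m inch '[[0.1,0,0,0,0,-2,0],[0.1,0,0,0,0,-5,0],[0.1,0,0,0,0,-9,0],[0.1,0,0,0,0,-14,0],[0.1,0,0,0,0,-19,0],[0.1,0,0,0,0,-24,0],[0.1,0,0,0,0,-29,0],[0.1,0,0,0,0,-34,0],[0.1,0,0,0,0,-39,0],[0.1,0,0,0,0,-44,0],[0.1,0,0,0,0,-49,0],[0.1,0,0,0,0,-54,0],[0.1,0,0,0,0,-59,0],[0.1,0,0,0,0,-64,0],[0.1,0,0,0,0,-69,0],[0.1,0,0,0,0,-74,0],[0.1,0,0,0,0,-78,0],[0.1,0,0,0,0,-81,0],[0.1,0,0,0,0,-82,0],[0.1,0,0,0,0,-82,0]]';  python3 - <<'E'
from h import *
s=arm.read_state(); M=R.from_quat(s['ee_rot']).as_matrix()
print(np.arctan2(M[1,0],M[0,0]),s['wrist_torque'].round(2))
E
```

```text
clock: 18.17
position: [478.3, -374.7, 82.2]
ee_rot: [-0.705, -0.042, 0.045, 0.706]
contact_force: [-3.9, 4.2, 8.7]
gripper_width: 12.5
0.12237279827508525 [ 1.09  1.26 -0.03]
clock: 19.83
position: [479.7, -375.8, 82.2]
ee_rot: [0.504, 0.496, -0.496, -0.504]
contact_force: [-1.7, -0.4, 6.6]
gripper_width: 12.4
1.554680342868028 [0.14 0.55 0.02]
```

```bash
python3 -m inch '[[0.5,0,0,0,0,0,0],[0.5,0,0,0,0,0,0],[0.5,0,0,0,0,0,0],[0.5,0,0,0,0,0,0],[0.5,0,-1,0,0,0,0],[0.5,0,-3,0,0,0,0],[0.5,0,-6,0,0,0,0],[0.5,-1,-9,1,0,0,0],[0.5,-4,-11,3,0,0,0],[0.5,-7,-13,5,0,0,0],[0.5,-10,-15,7,0,0,0],[0.5,-13,-16.4,9,0,0,0],[0.5,-16,-16.4,11,0,0,0],[0.5,-19,-16.4,13,0,0,0],[0.5,-21,-16.4,14,0,0,0],[0.5,-21,-16.4,14,0,0,0]]'; python3 - <<'E'
from h import *
crop('top','t20.png',265,180,345,250,10)
crop('scene','s20.png',235,185,325,260,8.5)
E
```

```text
clock: 21.17
position: [333.7, -586.0, 245.4]
ee_rot: [0.506, 0.494, -0.495, -0.505]
contact_force: [0.5, 0.2, -0.1]
gripper_width: 42.8
```

View pics/t20.png

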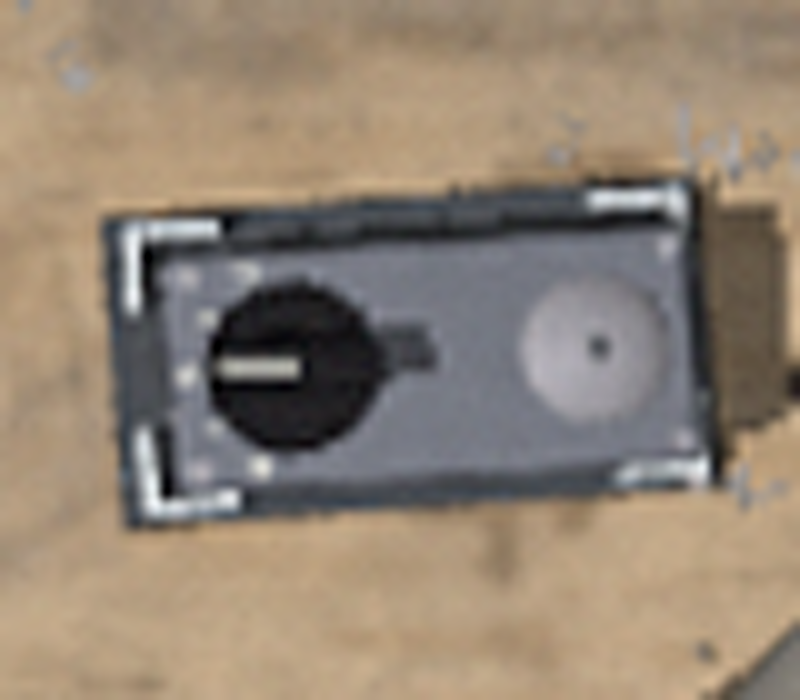

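View pics/s20.png

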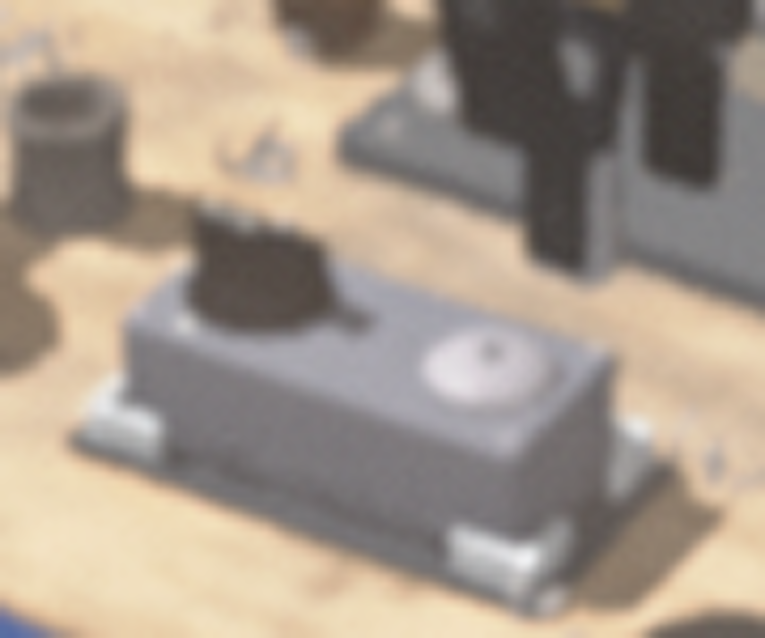

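The timer stays seated, and the pointer runs (300,367)→(220,369), nearly along the housing axis. I'll measure both yaws numerically.

```bash
cat > meas.py <<'E'
from h import *
def meas(ctr=(294.2,216.1),n=5,fn=None):
    im=np.mean([cv2.cvtColor(arm.get_image('top'),cv2.COLOR_RGB2GRAY).astype(float) for _ in range(n)],0)
    # corner screws + ticks : centroid of brightness above local median
    def cen(cx,cy,r=2.5):
        u,v=265+cx/10-.5,180+cy/10-.5
        for _ in range(4):
            vv,uu=np.mgrid[int(v)-4:int(v)+6,int(u)-4:int(u)+6]
            w=im[vv,uu]-np.median(im[vv,uu]); w=np.clip(w,0,None)*(np.hypot(uu-u,vv-v)<r)
            u,v=(uu*w).sum()/w.sum(),(vv*w).sum()/w.sum()
        return u,v
    s=[cen(*c) for c in((185,272),(668,245),(685,438),(200,470))]
    S=unproj('top',s,51); a=S[0]-S[1]; b=S[3]-S[2]
    ya,yb=np.arctan2(a[1],a[0]),np.arctan2(b[1],b[0])
    print('screws',S[:,:2].round(1).tolist(),'yaw',ya.round(3),yb.round(3), np.linalg.norm(a).round(1),np.linalg.norm(b).round(1))
    # housing top-face edges: fit gradient maxima along y-scan
    # pointer
    vv,uu=np.mgrid[200:232,278:312]
    m=(np.hypot(uu-ctr[0],vv-ctr[1])<8.3)
    w=np.clip(im[vv,uu]-70,0,None)*m
    c=np.array([(uu*w).sum(),(vv*w).sum()])/w.sum()
    C=np.cov(np.c_[uu.ravel(),vv.ravel()].T,aweights=w.ravel()); e,V=np.linalg.eigh(C); d=V[:,1]
    q=unproj('top',[c-3*d,c+3*d],76); t=q[1]-q[0]; yp=np.arctan2(t[1],t[0])
    print('pointer centroid',c.round(2),'yaw',yp.round(3),(yp+np.pi).round(3),'spread',np.sqrt(e).round(2))
    return im
if __name__=='__main__': meas()
E
python3 meas.py
```

```text
screws [[501.8, -347.8], [507.7, -475.9], [456.9, -478.3], [450.4, -350.1]] yaw 1.617 1.622 128.2 128.4
pointer centroid [290.59 216.28] yaw 1.67 4.811 spread [1.01 2.36]
```

```bash
python3 - <<'E'
from h import *
im=np.mean([cv2.cvtColor(arm.get_image('top'),cv2.COLOR_RGB2GRAY).astype(float) for _ in range(4)],0)
np.set_printoptions(linewidth=200)
print(im[211:223,282:300].round(0).astype(int))
for r in (7.0,7.5,8):
  for thr in (50,70,100):
    vv,uu=np.mgrid[205:228,282:306]
    w=np.clip(im[vv,uu]-thr,0,None)*(np.hypot(uu-294.2,vv-216.1)<r)*(abs(vv-216.2)<3)
    c=np.array([(uu*w).sum(),(vv*w).sum()])/w.sum()
    C=np.cov(np.c_[uu.ravel(),vv.ravel()].T,aweights=w.ravel()); e,V=np.linalg.eigh(C); d=V[:,1]*np.sign(-V[0,1])
    q=unproj('top',[c,c+3*d],76); t=q[1]-q[0]; print(r,thr,c.round(2),np.arctan2(t[1],t[0]).round(3),unproj('top',c,76)[0].round(1))
E
```

```text
[[132 121 134 172 152  54  18  30  34  34  36  35  37  32  35  34  33  31]
 [132 124 130 156 128  22  31  31  34  34  28  25  26  27  35  33  30  24]
 [131 125 126 114  48  17  27  28  19  23  12  16  14  18  23  23  25  18]
 [124 127 128 113   2  18  19  19  16  13  14  18  17  20  22  21  19  22]
 [115 125 122  93  22  60  59  58  60  58  59  62  57  25  28  30  34  31]
 [116 151 151  80  76 142 172 170 169 169 168 172 152  23  32  33  30  30]
 [137 201 174  96  52 106 132 132 130 129 130 133 116  25  32  36  36  35]
 [120 168 147 108   1  17  14  12  13  13  12  15  17  23  27  24  26  26]
 [ 96 125 124 113  27  20  24  24  28  28  28  28  27  30  30  29  30  31]
 [ 99 125 125 114  45  19  28  33  35  33  34  34  35  33  35  34  34  32]
 [127 130 124 121  96  46  33  32  34  32  35  34  35  32  30  35  34  28]
 [112 132 122 137 166 118  35  26  32  32  34  34  34  35  33  31  32  26]]
7.0 50 [290.93 216.34] 1.553 [ 477.4 -366.5   76. ]
7.0 70 [290.9  216.38] 1.553 [ 477.3 -366.4   76. ]
7.0 100 [290.85 216.3 ] 1.557 [ 477.5 -366.3   76. ]
7.5 50 [290.54 216.34] 1.549 [ 477.4 -365.5   76. ]
7.5 70 [290.56 216.37] 1.55 [ 477.3 -365.5   76. ]
7.5 100 [290.59 216.29] 1.546 [ 477.5 -365.6   76. ]
8 50 [290.54 216.34] 1.549 [ 477.4 -365.5   76. ]
8 70 [290.56 216.37] 1.55 [ 477.3 -365.5   76. ]
8 100 [290.59 216.29] 1.546 [ 477.5 -365.6   76. ]
```

Timer yaw is 1.618 from the screws and pointer yaw is 1.553, which matches the tool. That puts the dial at about 1.265 (10.5 min). Regripping to turn a further 3.7° down.

```bash
python3 -m inch '[[0.5,1,0,-0.7,0,0,0],[0.5,4,0,-2.7,0,0,0],[0.5,7.5,0,-5,0,0,0],[0.5,11,1,-7.3,0,0,0],[0.5,14.5,3,-9.7,0,0,0],[0.5,18,5,-12,0,0,0],[0.5,20,7,-13.5,0,0,0],[0.5,21,9,-14,0,0,0],[0.5,21,11.5,-14,0,0,0],[0.5,21,13.8,-14,0,0,0],[0.5,21,15.2,-14,0,0,0],[0.5,21,16,-14,0,0,0],[0.5,21,16.4,-14,0,0,0],[0.5,21,16.4,-14,0,0,0],[0.1,21,16.4,-14,0,0,0],[0.1,21,16.4,-14,0,0,0],[0.1,21,16.4,-14,0,0,0],[0.1,21,16.4,-14,0,0,0],[0.1,21,16.4,-14,0,0,0],[0.1,21,16.4,-14,0,0,0]]'; python3 -m inch '[[0.1,0,0,0,0,0,0],[0.1,0,0,0,0,0,0],[0.1,0,0,0,0,-1,0],[0.1,0,0,0,0,-2,0],[0.1,0,0,0,0,-3,0],[0.1,0,0,0,0,-3.7,0],[0.1,0,0,0,0,-3.7,0],[0.1,0,0,0,0,-3.7,0],[0.1,0,0,0,0,-3.7,0]]'; python3 - <<'E'
from h import *
s=arm.read_state(); M=R.from_quat(s['ee_rot']).as_matrix()
print(np.arctan2(M[1,0],M[0,0]),s['wrist_torque'].round(2))
E
```

```text
clock: 23.38
position: [480.4, -375.4, 82.7]
ee_rot: [0.505, 0.496, -0.496, -0.504]
contact_force: [-1.6, 0.9, 4.9]
gripper_width: 12.4
clock: 24.13
position: [480.5, -375.4, 82.7]
ee_rot: [0.489, 0.512, -0.512, -0.487]
contact_force: [-1.6, 0.2, 5.7]
gripper_width: 12.0
1.6186500885463098 [ 0.3   0.45 -0.05]
```

```bash
python3 -m inch '[[0.5,0,0,0,0,0,0],[0.5,0,0,0,0,0,0],[0.5,0,0,0,0,0,0],[0.5,0,0,0,0,0,0],[0.5,0,-1,0,0,0,0],[0.5,0,-3,0,0,0,0],[0.5,0,-6,0,0,0,0],[0.5,-1,-9,1,0,0,0],[0.5,-4,-11,3,0,0,0],[0.5,-7,-13,5,0,0,0],[0.5,-10,-15,7,0,0,0],[0.5,-13,-16.4,9,0,0,0],[0.5,-16,-16.4,11,0,0,0],[0.5,-19,-16.4,13,0,0,0],[0.5,-21,-16.4,15,0,0,0],[0.5,-21,-16.4,15,0,0,0],[0.5,-21,-16.4,15,0,0,0]]'; python3 - <<'E'
from h import *
from meas import meas
im=meas(n=3)
for r,thr in ((7,70),(7.5,70)):
    vv,uu=np.mgrid[205:228,282:306]
    w=np.clip(im[vv,uu]-thr,0,None)*(np.hypot(uu-294.2,vv-216.1)<r)*(abs(vv-216.4)<3.3)
    c=np.array([(uu*w).sum(),(vv*w).sum()])/w.sum()
    C=np.cov(np.c_[uu.ravel(),vv.ravel()].T,aweights=w.ravel()); e,V=np.linalg.eigh(C); d=V[:,1]*np.sign(-V[0,1])
    q=unproj('top',[c,c+3*d],76); t=q[1]-q[0]; print(r,thr,c.round(2),np.arctan2(t[1],t[0]).round(3))
crop('top','t22.png',265,180,345,250,10)
arm_im=arm.get_image('top'); cv2.imwrite('pics/full22.png',arm_im[:,:,::-1])
arm_im=arm.get_image('scene'); cv2.imwrite('pics/sfull22.png',arm_im[:,:,::-1])
print(arm.read_state()['clock'],arm.read_state()['contact_force'])
E
```

```text
clock: 25.55
position: [338.9, -593.0, 245.3]
ee_rot: [0.489, 0.511, -0.511, -0.489]
contact_force: [0.4, -0.2, 0.8]
gripper_width: 42.8
screws [[503.0, -347.7], [507.8, -475.8], [457.1, -477.4], [451.7, -349.5]] yaw 1.608 1.614 128.1 128.0
pointer centroid [289.69 216.31] yaw 1.604 4.745 spread [0.55 2.31]
7 70 [290.36 216.29] 1.628
7.5 70 [289.81 216.31] 1.613
25.85 [-0.5939002  -0.10146029 -0.16287681]
```

View pics/t22.png

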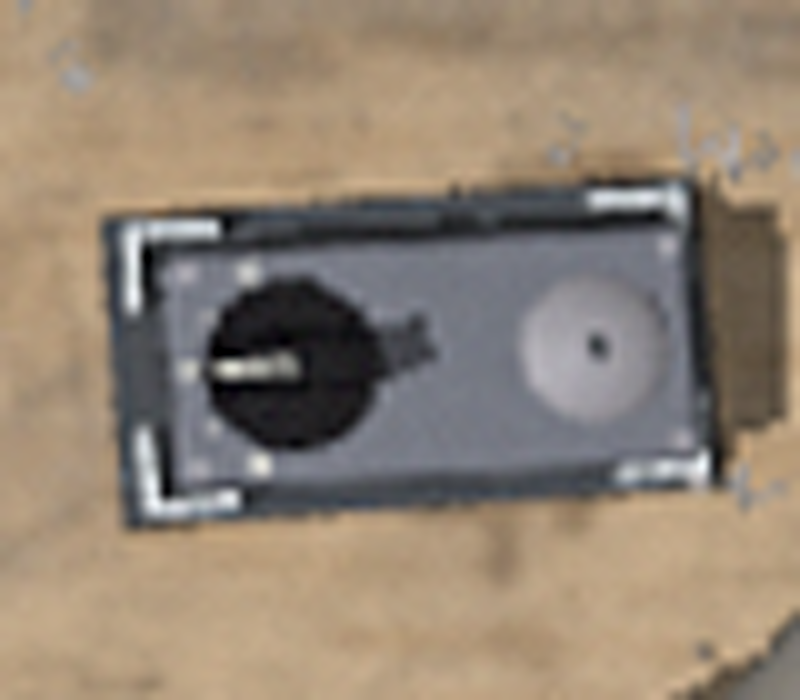

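View pics/full22.png

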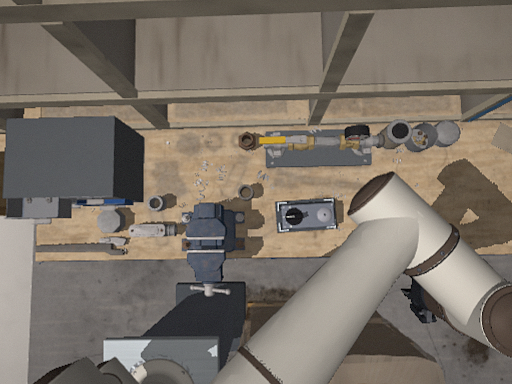

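View pics/sfull22.png

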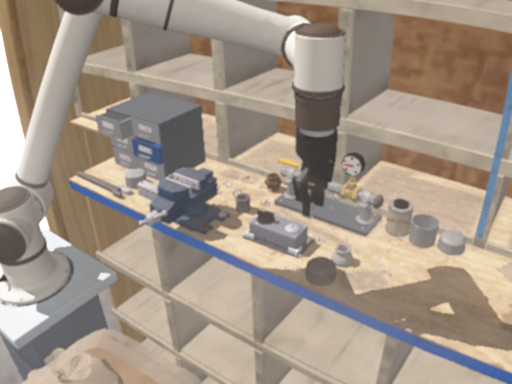

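Timer yaw is 1.611 and pointer yaw about 1.617, so the dial is at about 1.19–1.20 (10 min). The bystanders are unmoved and the arm is clear, so I'm handing in.

```bash
python3 -c "
from bench import arm
print(arm.job_done())"
```

```text
the job is handed in; nothing more can be done
None
```

The timer is in the cradle, dial up and released, and the dial reads 10 minutes by my measurements. I handed the job in at about 26 s on the robot's clock.

- **Placing:** I gripped the timer across its flat sides, lowered it between the four brackets and let go. Pictures from both cameras show it flat inside them.
- **Winding:** I turned the dial clockwise to about 2.65–2.7 rad, past the 20-minute mark at 2.4. I worked this out from the tool's yaw and did not check it in a picture, because the gripper hid the dial.
- **Setting:** I turned the dial back down and let go. It measured about 1.265 rad (10.5 min), so I gripped it again and turned it down another 3.7°.
- **Last checks:**
  - **Dial:** the housing yaw is 1.611 rad from its screws. The pointer yaw is 1.60–1.63 depending on the fit, and the tool's own yaw at that turn was 1.619. That puts the dial at 1.2 rad (10 min), within about 0.02 rad.
  - **Surroundings:** the pipe fittings stand where they were, and the gripper is clear with no contact force beyond noise.

The first automatic pointer fit came out wrong (1.67 rad), because its mask took in the bright rim of the disc. I replaced it with a narrower one that agreed with the tool's yaw.

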